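# Put the swapped things on the microwave shelf back in their own places

## Task

Four things on the shelf have been put back in one another's places: put each one upright in the middle of its own, that is the frother jug on its power base, the toothpick holder on the ring in the free part of the cruet tray beside the salt and pepper, the sugar jar on the white plate and the clay cup on the cork coaster. Each of these places is taken by another of the four; the empty bread board is free for setting one aside to make room. Set everything down gently without tipping it over, let go of it all, and leave the big glass cookie jar where it is.

Things in the scene. Friction and masses are not known exactly. Their poses are not given: they have to be found in the camera images.
- frother_mid (a point): Frother jug: steel pitcher, black lid and knob, 141 mm tall. Point: on its axis, 70 mm above its underside, z up. Belly 84 mm across up to 45 mm high; straight neck 62 mm across from 72 to 128 mm high (grasp there). Black D handle on its +y, reaching 74 mm from the axis, 30 to 118 mm high: so fingers on its +x and -x sides. The lid stays on. 0.29 to 0.47 kg.
- toothpick_mid (a point): Toothpick holder: blue plastic upright cylinder 38 mm in diameter, 85 mm tall, with a closed flip cap. Point: on its axis half-way up, 42.5 mm above its underside, z up. 0.07 kg.
- sugar_mid (a point): Sugar jar: straight glass jar 62 mm in diameter, glass 86 mm tall, with a tight wooden lid (60 mm) with a knob (24 mm), 117 mm tall in all. Point: on its axis half-way up, 58.5 mm above its underside, z up. Grasp the glass. 0.27 to 0.44 kg.
- cup_mid (a point): Clay cup: open terracotta cup without a handle, straight sides, 62 mm in diameter, 80 mm tall, wall 4.5 mm. Point: on its axis half-way up, 40 mm above its underside, z up. 0.16 to 0.26 kg.
- power_base_top (a point): Power base of the frother (fixed): slim black disc 104 mm in diameter, 12 mm thick, flat top with small flush metal contact rings; a switch box with a steel toggle, 31 mm high, on its own -x edge (47 to 81 mm from the centre). Point: centre of its top surface.
- cruet_bay (a point): Cruet tray (fixed): steel, 114 mm (its x) by 190 mm (its y), floor 8 mm above the shelf, rolled rim 5 mm higher. Salt and pepper shakers (fixed, 37 mm across, tops 70 mm above the shelf) stand 104 mm from this point along +y, 27 mm to either side. Point: on the floor of the other, free part, centre of an embossed ring 94 mm in diameter.
- plate_well (a point): White ceramic side plate (fixed): 160 mm in diameter, flat well 112 mm in diameter, its floor 12 mm above the shelf, rim 21 mm above the shelf. Point: centre of the well's floor.
- coaster_top (a point): Round cork coaster (fixed): 100 mm in diameter, 8 mm thick. Point: centre of its top surface.
- board_top (a point): Bread board of light wood (fixed): 130 mm (its x) by 170 mm (its y), 14 mm thick, with a short grip at its +y end. Point: centre of its top surface. Empty at the start: the free spot.
- cookie_mid (a point): Big empty glass cookie jar with glass lid and knob, loose: 110 mm in diameter, 174 mm tall. Point: on its axis half-way up. Stands to one side; leave it alone. A square brass tea tin (88 mm wide, 120 mm tall) stands on the other side. All else within reach is lower than 100 mm.
Mind the look-alikes: they are no part of the job. Leave any pink or purple look-alike of the part that bears frother_mid alone. Several things look just like the part that bears coaster_top: the one meant starts farthest from the robot's base.

How it is judged:
At the end, for the whole second after the job is handed in: Frother jug within 12 mm of the centre of its base; toothpick holder (tray ring), sugar jar (plate), clay cup (coaster) within 15 mm; each standing on its place's surface (height within 5 mm), upright within 6 degrees, released, at rest; cookie jar moved under 20 mm (horizontal distance between frother_mid and power_base_top below 0.012 m and z of frother_mid in the frame of power_base_top between 0.065 and 0.075 m and angle between each of frother_mid, toothpick_mid, sugar_mid, cup_mid's own z axis and vertical below 0.1 rad and linear speed of each of frother_jug, toothpicks, sugar_jar, clay_cup below 0.02 m/s and angular speed of each of frother_jug, toothpicks, sugar_jar, clay_cup below 0.2 rad/s and horizontal distance between toothpick_mid and cruet_bay below 0.015 m and z of toothpick_mid in the frame of cruet_bay between 0.0375 and 0.0475 m and horizontal distance between sugar_mid and plate_well below 0.015 m and z of sugar_mid in the frame of plate_well between 0.0535 and 0.0635 m and horizontal distance between cup_mid and coaster_top below 0.015 m and z of cup_mid in the frame of coaster_top between 0.035 and 0.045 m and distance of cookie_mid from where it was at the start of the episode below 0.02 m); the robot touches nothing.
It fails at once if one of the four things is tipped more than 40 degrees from upright (angle between any of frother_mid, toothpick_mid, sugar_mid, cup_mid's own z axis and vertical above 0.7 rad).
It fails at once if the glass cookie jar is knocked or pushed more than 20 mm from where it stood (distance of cookie_mid from where it was at the start of the episode above 0.02 m).
It fails at once if one of the four things is dropped: it falls or flies, out of the fingers, faster than 0.6 m/s (a fall of about 2 cm) ((contact force between frother_jug and the fingers below 0.1 N and linear speed of frother_jug above 0.6 m/s) or (contact force between toothpicks and the fingers below 0.1 N and linear speed of toothpicks above 0.6 m/s) or (contact force between sugar_jar and the fingers below 0.1 N and linear speed of sugar_jar above 0.6 m/s) or (contact force between clay_cup and the fingers below 0.1 N and linear speed of clay_cup above 0.6 m/s)).
It also fails if it takes over 141 s, if anything falls off the work surface, if the arm or the gripper's body presses on something with over 40 N, if the wrist force passes 120 N, or if a joint passes its speed limit or range.

## Robot

A 6-joint arm with a two-finger parallel gripper is mounted at the origin on the work surface. World frame = base frame: x ahead of the robot, y to its left, z up, the work surface at z = 0. Lengths are in m, angles in rad, forces in N, time in s.
With the tool pointing down it reaches from about 0.4 to 0.825 m from the base axis. Payload 7 kg.
Tool frame: the origin (TCP) lies on the centre line of the jaws, within the pads' length; the fingertips stand 22 mm ahead of it and the grasp point (between the pads) lies 3 mm ahead of it; z points along the fingers, y is the direction in which the jaws open and shut (so a half turn about z gives the same grasp; the last joint's range is limited). The gripper opens to 88 mm and grips with 3 to 60 N. Pads are 19 mm wide; open, the fingers measure 130 mm over their backs; the gripper's body (78 mm by 193 mm) begins 47 mm behind the grasp point.
Start: joints at [1.606, 0.359, 0.012, 0, -1.224, -0.288], TCP at [0.169, 0.654, 0.249] pointing down, gripper open.
Joint ranges: [-3.07, 3.07], [-1.43, 2.12], [-1.02, 1.25], [-3.03, 1.67], [-3.05, -0], [-3.03, 3.03]. Speed limits (rad/s): [2.39, 2.39, 3.01, 3.14, 3.14, 3.14].

## Interface

Orientations are given as [roll, pitch, yaw] about the fixed x, y, z axes, in that order (R = Rz(yaw) Ry(pitch) Rx(roll)).
In Python, from station import arm gives the robot as it stands. The module is installed in compiled form; this text tells all that it offers.
- The arm moves only by the tool arm_command, never from a script. Its argument "motion" is a list of rows, each a list of 3 entries, a list of its own where there are three numbers: the shift along the tool's x, y, z in mm, then the turn, a rotation vector about the tool's x, y, z in degrees, then the opening, from 0 (shut) to 1 (fully open). In form: [[[tx, ty, tz], [wx, wy, wz], grip], ...]. A call has 1 to 20 rows; each row shifts and turns the commanded pose from where the row before left it, along the tool's axes as they then stand; what a row does not reach is not made up. A row lasts 1/12 s, in which the tool goes at most 41.7 mm and 7.16 degrees, less where a joint would pass 70% of its speed; a pose out of reach is approached as far as the arm can. A call is refused whole if a number of a shift passes 41.7 or a number of a turn 7.16, either way. A call with a gripper value outside its range is refused whole. The fingers move at their own pace and stop on an object; "newtons" is the grip in N (left out, the last holds). Time passes only in rows, so rows that do not move let the fingers close. It gives the time, the measured TCP pose, the force and the opening at its end, in the units of the state.
- arm.get_state(): the state, without advancing time (a new reading comes with each control period).
- arm.grab_frame(name): name is "scene" or "top" or "wrist"; returns the picture (420x560x3 uint8, red, green, blue); there is no depth.
- arm.camera_info(name): a dict with "fov_y" (degrees; the focal length in pixels is half the picture's height over the tangent of half this angle, whatever the lens; pixels are square), "cx", "cy" (the principal point, pixels), "k1" (the pictures are not rectified: a ray, as slopes to the right and down, at radius r is drawn at 1 + k1 r^2 times it, then the intrinsics apply), "view" (4x4, takes a point from world to camera coordinates); the wrist camera has in their place "tool_from_camera" (4x4, takes a point from camera to tool coordinates, whose origin is the TCP and whose axes are the flange's). Camera axes: x right, y down, z forward; pixel columns grow to the right and rows downward; lengths in m; the calibration is good to about 2 mm. A picture is of the moment at which its call begins: read the wrist's pose just before it. camera_info takes no time and is no camera call.
- arm.job_done(): hands the job in, once; it reports no verdict.
The state is a dict: "t": time; "q": joint angles; "qd": joint speeds; "joint_efforts": joint torques, N m; "eef_pos": TCP position; "ee_rot": TCP orientation; "force": force on the tool from outside, world axes, zero at the start; "moment": the same for the moment, N m; "width": finger opening in m.
Only numpy, scipy, OpenCV 4.12 (cv2) and the standard library are available. Lean on these libraries where they do the work, as an engineer would, in place of code of your own. Each camera call takes 0.05 s, during which the arm holds its last target. There are 200 camera calls.

## Working session

There is one attempt and no reset: what is moved stays moved. The work goes in short steps, Python scripts to look and compute and a tool call to move; the robot and the scene stay as the last step left them, time stands still between calls to the robot, and variables do not carry over. Pictures are saved under pics/ and viewed, on a budget of 14 in all, crops included, one or two more only if the job needs it, and the job is handed in when it is done.

Besides the shell and the picture viewer there is one more tool, called as name(argument=value, ...), one argument or row to a line, values as JSON. arm_command: Moves the arm, as the interface text tells. Its arguments: {"type":"object","properties":{"motion":{"type":"array","items":{"type":"array"}},"newtons":{"type":"number"}},"required":["motion"]}

```bash
mkdir -p pics; python3 - <<'E'
from station import arm
import cv2,json,numpy as np
np.set_printoptions(precision=4,suppress=True)
s=arm.get_state(); print({k:np.round(v,3).tolist() for k,v in s.items()})
for n in("scene","top","wrist"):
    print(n,arm.camera_info(n))
for n in("scene","top"):
    cv2.imwrite(f"pics/{n}0.png",arm.grab_frame(n)[:,:,::-1])
E
```

```text
{'t': 0.0, 'q': [1.606, 0.359, 0.011, -0.0, -1.224, -0.288], 'qd': [-0.001, 0.001, 0.0, -0.001, 0.001, 0.004], 'joint_efforts': [-0.001, -58.271, 29.306, 6.997, 0.007, -0.0], 'eef_pos': [0.169, 0.653, 0.248], 'ee_rot': [3.14, -0.0, -0.253], 'force': [-0.075, 0.463, -0.022], 'moment': [0.049, -0.062, -0.006], 'width': 0.088}
scene {'fov_y': 42.66744097342371, 'cx': 284.12974017405685, 'cy': 205.6741069986776, 'k1': -0.08282434328375565, 'view': array([[-0.2388,  0.9709, -0.0196,  0.0777],
       [ 0.6195,  0.1368, -0.773 , -0.2058],
       [-0.7478, -0.1967, -0.6341,  2.0351],
       [ 0.    ,  0.    ,  0.    ,  1.    ]])}
top {'fov_y': 49.53104057158433, 'cx': 279.909418038583, 'cy': 206.94777889439214, 'k1': -0.07830724063130036, 'view': array([[-0.0128, -0.9999, -0.0114,  0.0215],
       [-0.9837,  0.0147, -0.1793,  0.4344],
       [ 0.1794,  0.0089, -0.9837,  1.3254],
       [ 0.    ,  0.    ,  0.    ,  1.    ]])}
wrist {'fov_y': 70.47069632863484, 'cx': 273.9874976804063, 'cy': 205.36321371550625, 'k1': 0.016738588084634885, 'tool_from_camera': array([[-0.0007, -0.953 , -0.303 ,  0.0818],
       [ 1.    , -0.0011,  0.0011,  0.0009],
       [-0.0014, -0.303 ,  0.953 , -0.1358],
       [ 0.    ,  0.    ,  0.    ,  1.    ]])}
```

View pics/scene0.png

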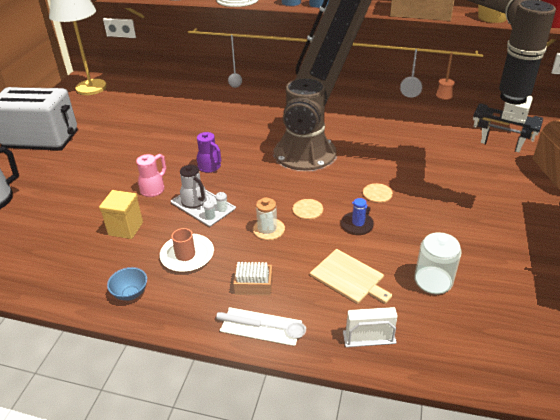

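View pics/top0.png

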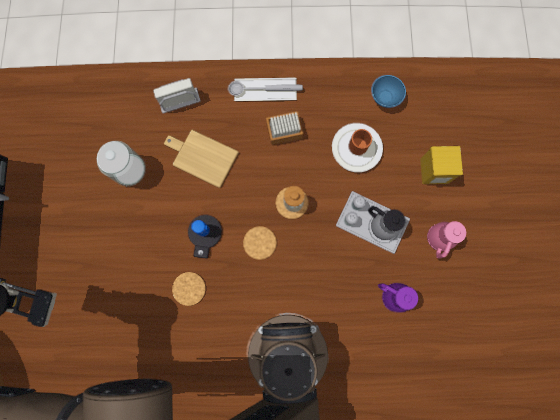

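The scene view shows the jug on the cruet tray, the blue toothpick holder on the black base, the sugar jar on a coaster, the cup on the plate and the board empty. The top view places them at tray (372,222), base (205,233), coasters (292,203), (260,242) and (188,289), plate (357,148), board (206,158). So there are two pair swaps.

```bash
cat > h.py <<'E'
from station import arm
import cv2,numpy as np
from scipy.spatial.transform import Rotation as Ro
np.set_printoptions(precision=4,suppress=True)
def tool(s): 
    T=np.eye(4);T[:3,:3]=Ro.from_euler('xyz',s["ee_rot"]).as_matrix();T[:3,3]=s["eef_pos"];return T
def cam(n,s=None):
    c=arm.camera_info(n);f=210/np.tan(np.radians(c["fov_y"]/2))
    K=np.array([[f,0,c["cx"]],[0,f,c["cy"]],[0,0,1]]);D=np.array([c["k1"],0,0,0.])
    W=np.linalg.inv(c["view"]) if "view" in c else tool(s or arm.get_state())@c["tool_from_camera"]
    return K,D,W
def plane(C,uv,z):
    K,D,W=C;p=cv2.undistortPoints(np.array(uv,float).reshape(-1,1,2),K,D).reshape(-1,2)
    d=np.c_[p,np.ones(len(p))]@W[:3,:3].T;o=W[:3,3]
    return o+d*((z-o[2])/d[:,2])[:,None]
def proj(C,P):
    K,D,W=C;V=np.linalg.inv(W);r,_=cv2.Rodrigues(V[:3,:3])
    return cv2.projectPoints(np.array(P,float).reshape(-1,1,3),r,V[:3,3],K,D)[0].reshape(-1,2)
def ell(P):  # ellipse centre & axes of metric outline points (xy)
    e=cv2.fitEllipse(np.float32(P[:,:2]*1000).reshape(-1,1,2));return np.array(e[0])/1000,np.array(e[1]),e[2]
E
python3 - <<'E'
from h import *
C=cam("top")
for n,uv,z in [("tray",(373,222),.008),("base",(205,233),.012),("c1",(292,203),.008),("c2",(260,242),.008),("c3",(188,289),.008),("plate",(357,148),.021),("board",(206,158),.014),("jugknob",(394,220),.15),("tooth",(199,228),.097),("sugarknob",(294,193),.125),("cuptop",(361,139),.092),("tin",(446,161),.12),("cookie",(113,155),.174),("shaker1",(359,203),.07),("shaker2",(352,219),.07),("handle",(373,210),.12),("box",(201,252),.03),("boardgrip",(170,143),.014)]:
    P=plane(C,uv,z)[0];print(n,P,np.hypot(*P[:2]))
E
```

```text
tray [ 0.3895 -0.2678  0.008 ] 0.47267963061919743
base [0.3626 0.2445 0.012 ] 0.4373113978243404
c1 [ 0.4522 -0.0215  0.008 ] 0.45269805810217656
c2 [0.3334 0.0775 0.008 ] 0.34226271912279477
c3 [0.1948 0.2942 0.008 ] 0.3528069063252859
plate [ 0.6213 -0.2271  0.021 ] 0.6614849367931828
board [0.5986 0.2452 0.014 ] 0.6468214175269267
jugknob [ 0.3735 -0.298   0.15  ] 0.47776612293807935
tooth [0.3664 0.2471 0.097 ] 0.4419458172830698
sugarknob [ 0.4585 -0.0256  0.125 ] 0.459197792976693
cuptop [ 0.6265 -0.2283  0.092 ] 0.6667894064804535
tin [ 0.5479 -0.4674  0.12  ] 0.7201757155743411
cookie [0.565  0.4799 0.174 ] 0.7412572823289607
shaker1 [ 0.4374 -0.2171  0.07  ] 0.4883457376246484
shaker2 [ 0.3902 -0.1946  0.07  ] 0.43606375980276324
handle [ 0.4073 -0.2474  0.12  ] 0.4765834251594452
box [0.3034 0.2525 0.03  ] 0.39473978050543207
boardgrip [0.6502 0.3609 0.014 ] 0.7436021541583393
```

```bash
cat > plan.py <<'E'
# jaws kept radial: tool x = clockwise tangent, tool y = inward, tool z = down. usage: plan.py x y z [rows]
from h import *
import sys,json
def plan(x,y,z,n=None,grip=None):
    s=arm.get_state();p=s["eef_pos"];r0,t0=np.hypot(p[0],p[1]),np.arctan2(p[1],p[0])
    r1,t1=np.hypot(x,y),np.arctan2(y,x);yaw=s["ee_rot"][2]
    dyaw=(t1-np.pi/2-yaw+np.pi)%(2*np.pi)-np.pi
    L=max(abs(t1-t0)*max(r0,r1)*1000/36,abs(r1-r0)*1000/36,abs(z-p[2])*1000/36,abs(np.degrees(dyaw))/5)
    n=n or int(np.ceil(L*1.2))+2
    u=np.linspace(0,1,n+1);k=np.clip(np.minimum(np.arange(1,n+1),np.arange(n,0,-1))/3,0,1);u=np.r_[0,np.cumsum(k)/k.sum()]
    X=p[0];Y=p[1];Z=p[2];w=yaw;rows=[]
    for a in u[1:]:
        r=r0+a*(r1-r0);t=t0+a*(t1-t0);d=np.array([r*np.cos(t)-X,r*np.sin(t)-Y])
        R=np.round([d@[np.cos(w),np.sin(w)]*1000,d@[np.sin(w),-np.cos(w)]*1000,(Z-(p[2]+a*(z-p[2])))*1000])
        g=R/1000;X+=g[0]*np.cos(w)+g[1]*np.sin(w);Y+=g[0]*np.sin(w)-g[1]*np.cos(w);Z-=g[2]
        wz=round(-np.degrees(yaw+a*dyaw-w),1);w-=np.radians(wz)
        rows.append([R.astype(int).tolist(),[0,0,wz],grip])
    print(n,"end",np.round([X,Y,Z,w],4));print(json.dumps(rows,separators=(',',':')))
if __name__=="__main__":
    v=list(map(float,sys.argv[1:]));plan(*v[:3],grip=v[3],n=int(v[4]) if len(v)>4 else None)
E
python3 plan.py .38 .26 .25 1
```

```text
19 end [ 0.3801  0.2603  0.2497 -0.9702]
[[[9,4,0],[0,0,0.8],1.0],[[19,9,0],[0,0,1.6],1.0],[[27,13,0],[0,0,2.4],1.0],[[27,13,0],[0,0,2.5],1.0],[[27,13,-1],[0,0,2.4],1.0],[[26,14,0],[0,0,2.4],1.0],[[25,13,0],[0,0,2.4],1.0],[[25,13,0],[0,0,2.4],1.0],[[24,13,0],[0,0,2.5],1.0],[[24,13,0],[0,0,2.4],1.0],[[23,13,0],[0,0,2.4],1.0],[[22,13,0],[0,0,2.4],1.0],[[22,13,-1],[0,0,2.4],1.0],[[22,13,0],[0,0,2.5],1.0],[[21,13,0],[0,0,2.4],1.0],[[21,13,0],[0,0,2.4],1.0],[[20,13,0],[0,0,2.4],1.0],[[13,9,0],[0,0,1.6],1.0],[[6,4,0],[0,0,0.8],1.0]]
```

arm_command(
  motion=[
    [[9,4,0],[0,0,0.8],1.0],
    [[19,9,0],[0,0,1.6],1.0],
    [[27,13,0],[0,0,2.4],1.0],
    [[27,13,0],[0,0,2.5],1.0],
    [[27,13,-1],[0,0,2.4],1.0],
    [[26,14,0],[0,0,2.4],1.0],
    [[25,13,0],[0,0,2.4],1.0],
    [[25,13,0],[0,0,2.4],1.0],
    [[24,13,0],[0,0,2.5],1.0],
    [[24,13,0],[0,0,2.4],1.0],
    [[23,13,0],[0,0,2.4],1.0],
    [[22,13,0],[0,0,2.4],1.0],
    [[22,13,-1],[0,0,2.4],1.0],
    [[22,13,0],[0,0,2.5],1.0],
    [[21,13,0],[0,0,2.4],1.0],
    [[21,13,0],[0,0,2.4],1.0],
    [[20,13,0],[0,0,2.4],1.0],
    [[13,9,0],[0,0,1.6],1.0],
    [[6,4,0],[0,0,0.8],1.0],
  ],
)

```text
t: 1.68
eef_pos: [0.3802, 0.2579, 0.2507]
ee_rot: [-3.141, 0.0, -0.974]
force: [-0.7, -0.3, -0.2]
width: 0.0878
```

```bash
python3 - <<'E'
from h import *
s=arm.get_state();print(s["t"],s["eef_pos"],s["ee_rot"],s["q"])
cv2.imwrite("pics/w1.png",arm.grab_frame("wrist")[:,:,::-1])
E
```

```text
1.6833 [0.3802 0.2579 0.2507] [-3.1414  0.0002 -0.9741] [ 1.0266 -0.0064 -0.4372 -0.0001 -1.1397 -0.4299]
```

View pics/w1.png

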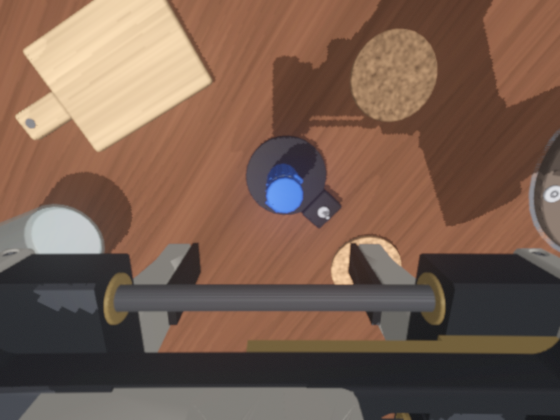

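The wrist view shows the black base around (287,175) with its switch box at (322,209), and the blue cap at (285,195). The board lies at upper left, with corners (26,50), (100,151), (211,80) and (160,-10).

```bash
cat >> h.py <<'E'
from scipy.optimize import least_squares
def circ(P,r,c0=None):  # robust circle centre, radius known
    P=P[:,:2];f=lambda c:np.hypot(*(P-c).T)-r
    o=least_squares(f,P.mean(0) if c0 is None else c0,loss="soft_l1",f_scale=.0015);e=np.abs(f(o.x));return o.x,np.median(e),(e<.003).mean()
def outline(m,box):  # largest contour of mask in box x0,y0,x1,y1
    M=np.zeros(m.shape,np.uint8);x0,y0,x1,y1=box;M[y0:y1,x0:x1]=m[y0:y1,x0:x1]
    M=cv2.morphologyEx(M,cv2.MORPH_OPEN,np.ones((3,3)))
    c=max(cv2.findContours(M,cv2.RETR_EXTERNAL,cv2.CHAIN_APPROX_NONE)[0],key=cv2.contourArea);return c.reshape(-1,2)
E
python3 - <<'E'
from h import *
im=cv2.imread("pics/w1.png");C=cam("wrist");h=cv2.cvtColor(im,cv2.COLOR_BGR2HSV);H,S,V=cv2.split(h)
print(h[160,265],h[165,330],h[195,285],h[180,285],h[230,285])
blue=((H>100)&(H<130)&(S>120)&(V>60)).astype(np.uint8)
dark=((V<75)&((S<120))|((H>100)&(H<130)&(S>120))).astype(np.uint8)
o=outline(dark,(235,125,340,232));print("base",len(o),circ(plane(C,o,.012),.052,np.array([.363,.245])))
b=outline(blue&(V>150),(255,150,320,225));print("cap",b.min(0),b.max(0),circ(plane(C,b,.097),.019),ell(plane(C,b,.097)))
b=outline(blue,(255,150,320,225));print("all blue",b.min(0),b.max(0))
P=plane(C,[(26,50),(100,151),(211,80)],.014);print("board",P,np.linalg.norm(np.diff(P,axis=0),axis=1))
P=P[:,:2];print("centre",(P[0]+P[2])/2)
E
```

```text
[139  24  85] [  9 118 158] [109 147 236] [109 152 232] [  8 112 148]
base 197 (array([0.3786, 0.2478]), np.float64(0.009660363379738274), np.float64(0.28426395939086296))
cap [266 174] [302 212] (array([0.3715, 0.2498]), np.float64(0.0008621594174306815), np.float64(0.905982905982906)) (array([0.3714, 0.2494]), array([35.4319, 40.8268]), 172.3150177001953)
all blue [266 164] [302 212]
board [[0.689  0.2914 0.014 ]
 [0.5764 0.349  0.014 ]
 [0.5046 0.2017 0.014 ]] [0.1265 0.1638]
centre [0.5968 0.2466]
```

```bash
python3 - <<'E'
from h import *
im=cv2.imread("pics/w1.png");C=cam("wrist");h=cv2.cvtColor(im,cv2.COLOR_BGR2HSV);H,S,V=cv2.split(h)
m=((S<90)&(V<130)|(H>90)&(V>40)).astype(np.uint8)
o=outline(m,(235,125,340,232));print(o.min(0),o.max(0))
for c0 in([.363,.245],[.37,.25]): print("base",circ(plane(C,o,.012),.052,np.array(c0)))
im=cv2.imread("pics/top0.png");C=cam("top");h=cv2.cvtColor(im,cv2.COLOR_BGR2HSV);H,S,V=cv2.split(h)
m=((S<90)&(V<130)|(H>90)&(V>40)|(V<45)).astype(np.uint8)
o=outline(m,(180,205,225,262));print(o.min(0),o.max(0))
print("base top",circ(plane(C,o,.012),.052,np.array([.363,.245])))
m=((S<80)&(V>100)).astype(np.uint8)
o=outline(m,(320,115,395,180));print(o.min(0),o.max(0))
print("plate top",circ(plane(C,o,.021),.080,np.array([.621,-.227])))
E
```

```text
[246 136] [339 227]
base (array([0.3662, 0.247 ]), np.float64(0.001171511625046872), np.float64(0.7692307692307693))
base (array([0.3662, 0.247 ]), np.float64(0.0011715082990301287), np.float64(0.7692307692307693))
[188 215] [221 257]
base top (array([0.3647, 0.2473]), np.float64(0.0025540599394940494), np.float64(0.5486725663716814))
[332 123] [382 172]
plate top (array([ 0.6249, -0.227 ]), np.float64(0.0009238236234217212), np.float64(1.0))
```

```bash
python3 plan.py .371 .249 .135 1; python3 plan.py .371 .249 .069 1 
```

```text
6 end [ 0.3705  0.2491  0.1348 -0.9794]
[[[0,1,10],[0,0,0.0],1.0],[[1,2,19],[0,0,0.1],1.0],[[0,3,29],[0,0,0.1],1.0],[[1,3,29],[0,0,0.0],1.0],[[0,3,19],[0,0,0.1],1.0],[[0,1,10],[0,0,0.0],1.0]]
9 end [ 0.3705  0.2491  0.0688 -0.9794]
[[[0,1,9],[0,0,0.0],1.0],[[0,1,17],[0,0,0.0],1.0],[[1,2,26],[0,0,0.1],1.0],[[0,1,26],[0,0,0.0],1.0],[[0,2,26],[0,0,0.1],1.0],[[1,2,26],[0,0,0.0],1.0],[[0,2,26],[0,0,0.1],1.0],[[0,1,17],[0,0,0.0],1.0],[[0,1,9],[0,0,0.0],1.0]]
```

arm_command(
  motion=[
    [[0,3,9],[0,0,0],1.0],
    [[1,3,17],[0,0,0.3],1.0],
    [[1,3,26],[0,0,0],1.0],
    [[0,3,26],[0,0,0],1.0],
    [[0,0,26],[0,0,0],1.0],
    [[0,0,26],[0,0,0],1.0],
    [[0,0,22],[0,0,0],1.0],
    [[0,0,15],[0,0,0],1.0],
    [[0,0,8],[0,0,0],1.0],
    [[0,0,0],[0,0,0],0.0],
    [[0,0,0],[0,0,0],0.0],
    [[0,0,0],[0,0,0],0.0],
    [[0,0,0],[0,0,0],0.0],
    [[0,0,0],[0,0,0],0.0],
    [[0,0,0],[0,0,0],0.0],
    [[0,0,0],[0,0,0],0.0],
    [[0,0,0],[0,0,0],0.0],
  ],
  newtons=12,
)

```text
t: 3.15
eef_pos: [0.3716, 0.2524, 0.0759]
ee_rot: [-3.141, 0.0, -0.975]
force: [0.4, 0.1, -0.5]
width: 0.04
```

```bash
python3 - <<'E'
from h import *
s=arm.get_state();print(s["t"],s["eef_pos"],s["ee_rot"],s["width"],s["force"])
E
python3 plan.py .595 .240 .20 0
```

```text
3.15 [0.3716 0.2524 0.0759] [-3.1409  0.0003 -0.9754] 0.040015168088941684 [ 0.3554  0.1049 -0.4618]
9 end [ 0.5952  0.2398  0.1999 -1.1866]
[[[5,-9,-6],[0,0,0.6],0.0],[[9,-18,-12],[0,0,1.1],0.0],[[16,-28,-17],[0,0,1.8],0.0],[[16,-27,-18],[0,0,1.7],0.0],[[17,-27,-18],[0,0,1.7],0.0],[[18,-27,-18],[0,0,1.8],0.0],[[18,-28,-17],[0,0,1.7],0.0],[[13,-18,-12],[0,0,1.2],0.0],[[7,-9,-6],[0,0,0.5],0.0]]
```

arm_command(
  motion=[
    [[0,0,0],[0,0,0],0.0],
    [[0,0,0],[0,0,0],0.0],
    [[0,0,-10],[0,0,0],0.0],
    [[0,0,-20],[0,0,0],0.0],
    [[0,0,-20],[0,0,0],0.0],
    [[5,-9,-10],[0,0,0.6],0.0],
    [[9,-18,-5],[0,0,1.1],0.0],
    [[16,-28,0],[0,0,1.8],0.0],
    [[16,-27,0],[0,0,1.7],0.0],
    [[17,-27,0],[0,0,1.7],0.0],
    [[18,-27,0],[0,0,1.8],0.0],
    [[18,-28,0],[0,0,1.7],0.0],
    [[13,-18,0],[0,0,1.2],0.0],
    [[7,-9,0],[0,0,0.5],0.0],
    [[0,0,10],[0,0,0],0.0],
    [[0,0,20],[0,0,0],0.0],
    [[0,0,15],[0,0,0],0.0],
    [[0,0,10],[0,0,0],0.0],
    [[0,0,0],[0,0,0],0.0],
  ],
)

```text
t: 4.73
eef_pos: [0.5927, 0.2389, 0.0827]
ee_rot: [3.137, -0.001, -1.186]
force: [-0.9, -0.7, -1.1]
width: 0.0379
```

arm_command(
  motion=[
    [[0,0,2],[0,0,0],0.0],
    [[0,0,2],[0,0,0],0.0],
    [[0,0,1],[0,0,0],0.0],
    [[0,0,0],[0,0,0],0.0],
    [[0,0,0],[0,0,0],0.0],
    [[0,0,0],[0,0,0],1.0],
    [[0,0,0],[0,0,0],1.0],
    [[0,0,0],[0,0,0],1.0],
    [[0,0,0],[0,0,0],1.0],
    [[0,0,0],[0,0,0],1.0],
    [[0,0,-10],[0,0,0],1.0],
    [[0,0,-25],[0,0,0],1.0],
    [[0,0,-35],[0,0,0],1.0],
    [[0,0,-35],[0,0,0],1.0],
    [[0,0,-35],[0,0,0],1.0],
    [[0,0,-30],[0,0,0],1.0],
    [[0,0,-10],[0,0,0],1.0],
  ],
)

```text
t: 6.15
eef_pos: [0.5969, 0.2403, 0.2675]
ee_rot: [-3.133, 0.001, -1.186]
force: [1.4, -1.1, 0.9]
width: 0.0875
```

```bash
python3 plan.py .40 -.25 .28 1
```

```text
23 end [ 0.3995 -0.25    0.2805 -2.1302]
[[[10,3,0],[0,0,0.9],1.0],[[19,6,-1],[0,0,1.7],1.0],[[28,8,0],[0,0,2.5],1.0],[[27,9,-1],[0,0,2.6],1.0],[[28,9,0],[0,0,2.6],1.0],[[27,9,-1],[0,0,2.6],1.0],[[26,9,-1],[0,0,2.5],1.0],[[27,9,0],[0,0,2.6],1.0],[[25,8,-1],[0,0,2.6],1.0],[[26,9,0],[0,0,2.6],1.0],[[25,9,-1],[0,0,2.5],1.0],[[25,9,-1],[0,0,2.6],1.0],[[24,9,0],[0,0,2.6],1.0],[[24,8,-1],[0,0,2.6],1.0],[[24,9,0],[0,0,2.5],1.0],[[23,9,-1],[0,0,2.6],1.0],[[23,8,-1],[0,0,2.6],1.0],[[23,9,0],[0,0,2.6],1.0],[[22,9,-1],[0,0,2.5],1.0],[[22,8,0],[0,0,2.6],1.0],[[22,9,-1],[0,0,2.6],1.0],[[14,6,0],[0,0,1.7],1.0],[[7,3,-1],[0,0,0.9],1.0]]
```

arm_command(
  motion=[
    [[10,3,0],[0,0,0.9],1.0],
    [[19,6,-1],[0,0,1.7],1.0],
    [[28,8,0],[0,0,2.5],1.0],
    [[27,9,-1],[0,0,2.6],1.0],
    [[28,9,0],[0,0,2.6],1.0],
    [[27,9,-1],[0,0,2.6],1.0],
    [[26,9,-1],[0,0,2.5],1.0],
    [[27,9,0],[0,0,2.6],1.0],
    [[25,8,-1],[0,0,2.6],1.0],
    [[26,9,0],[0,0,2.6],1.0],
    [[25,9,-1],[0,0,2.5],1.0],
    [[25,9,-1],[0,0,2.6],1.0],
    [[24,9,0],[0,0,2.6],1.0],
    [[24,8,-1],[0,0,2.6],1.0],
    [[24,9,0],[0,0,2.5],1.0],
    [[15,6,-1],[0,0,1.6],1.0],
    [[8,3,-1],[0,0,0.8],1.0],
    [[0,0,0],[0,0,0],1.0],
  ],
)

```text
t: 7.65
eef_pos: [0.4956, -0.1498, 0.2706]
ee_rot: [3.141, -0.0, -1.859]
force: [0.5, -0.6, -0.2]
width: 0.0877
```

```bash
python3 - <<'E'
from h import *
import pickle
s=arm.get_state();pickle.dump(s,open("w2.pkl","wb"));print(s["t"],s["eef_pos"],s["ee_rot"])
cv2.imwrite("pics/w2.png",arm.grab_frame("wrist")[:,:,::-1])
C=cam("wrist",s)
print(proj(C,[(.374,-.298,.15),(.374,-.298,.008),(.625,-.227,.02),(.4585,-.0256,.12)]))
E
python3 plan.py .38 -.24 .28 1
```

```text
7.65 [ 0.4956 -0.1498  0.2706] [ 3.1414 -0.     -1.859 ]
[[376.4657 -25.7478]
 [336.6839  27.4841]
 [159.6086 148.8991]
 [337.2761 292.2983]]
7 end [ 0.3798 -0.2404  0.2796 -2.1333]
[[[9,5,-1],[0,0,1.1],1.0],[[18,9,-1],[0,0,2.1],1.0],[[27,15,-2],[0,0,3.1],1.0],[[26,14,-2],[0,0,3.2],1.0],[[25,15,-2],[0,0,3.2],1.0],[[16,9,-1],[0,0,2.1],1.0],[[9,5,0],[0,0,1.0],1.0]]
```

View pics/w2.png

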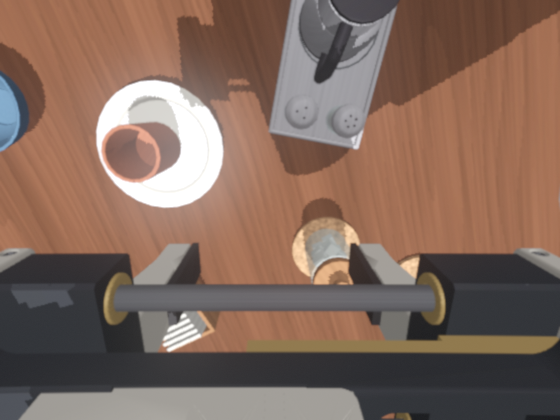

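The plate is at (160,148) with the cup on it; the tray shakers are at (302,112) and (349,121), and the jug stands just above the top edge. The sugar's coaster is at (327,250).

arm_command(
  motion=[
    [[9,5,-1],[0,0,1.1],1.0],
    [[18,9,-1],[0,0,2.1],1.0],
    [[27,15,-2],[0,0,3.1],1.0],
    [[26,14,-2],[0,0,3.2],1.0],
    [[25,15,-2],[0,0,3.2],1.0],
    [[16,9,-1],[0,0,2.1],1.0],
    [[9,5,0],[0,0,1.0],1.0],
    [[0,0,0],[0,0,0],1.0],
  ],
)

```text
t: 8.37
eef_pos: [0.3791, -0.2403, 0.2798]
ee_rot: [-3.141, 0.0, -2.134]
force: [0.1, 0.0, -0.1]
width: 0.088
```

```bash
python3 - <<'E'
from h import *
import pickle
im=cv2.imread("pics/w2.png");C=cam("wrist",pickle.load(open("w2.pkl","rb")));H,S,V=cv2.split(cv2.cvtColor(im,cv2.COLOR_BGR2HSV))
o=outline(((S<60)&(V>150)).astype(np.uint8),(80,70,235,215));print("plate",o.min(0),o.max(0),circ(plane(C,o,.021),.08))
print("shakers",plane(C,[(302,112),(349,121)],.07))
print("cup px",[im[y,x].tolist() for x,y in((132,150),(130,175),(108,155))])
s=arm.get_state();pickle.dump(s,open("w3.pkl","wb"));print(s["t"],s["eef_pos"],s["ee_rot"])
cv2.imwrite("pics/w3.png",arm.grab_frame("wrist")[:,:,::-1])
E
```

```text
plate [96 80] [223 207] (array([ 0.6238, -0.2284]), np.float64(0.0003028938416810706), np.float64(1.0))
shakers [[ 0.4429 -0.2204  0.07  ]
 [ 0.3964 -0.1968  0.07  ]]
cup px [[99, 105, 132], [105, 114, 151], [86, 95, 129]]
8.3667 [ 0.3791 -0.2403  0.2798] [-3.1412  0.0003 -2.1338]
```

View pics/w3.png

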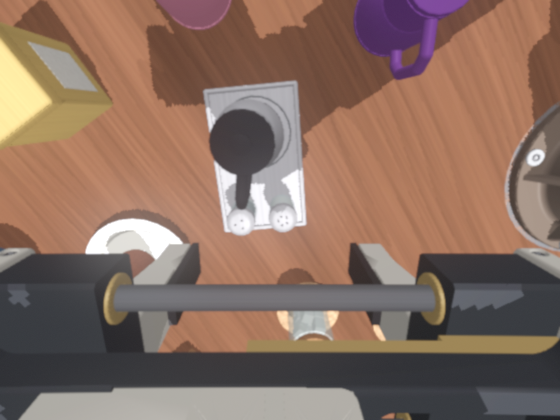

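Tray corners are (206,91), (297,83), (305,226) and (226,231). The jug lid is a black disc at (243,142), its handle points to (243,205), and the shakers are at (241,222) and (284,217).

```bash
python3 - <<'E'
from h import *
import pickle
im=cv2.imread("pics/w3.png");C=cam("wrist",pickle.load(open("w3.pkl","rb")));H,S,V=cv2.split(cv2.cvtColor(im,cv2.COLOR_BGR2HSV))
P=plane(C,[(205.5,91),(297,82.5),(305,225),(226,231)],.012);print("tray",P[:,:2],np.linalg.norm(P-np.roll(P,-1,0),axis=1),P.mean(0))
sh=plane(C,[(241,222),(284,217)],.07);print("shakers",sh,np.linalg.norm(sh[0]-sh[1]))
d=sh[0]-sh[1];n=np.array([-d[1],d[0]])/np.hypot(*d[:2]);n=n if n@[.4,.9]>0 else -n
print("bay from shakers",sh.mean(0)[:2]-.104*n,"tray+y deg",np.degrees(np.arctan2(n[1],n[0])))
a=P[2:].mean(0)-P[:2].mean(0);print("tray axis deg",np.degrees(np.arctan2(a[1],a[0])))
o=outline((V<60).astype(np.uint8),(195,95,290,215))
m=o[o[:,1]<165];print(o.min(0),o.max(0))
for z in(.13,.14,.148): Q=plane(C,m,z);print(z,ell(Q),circ(Q,.031))
print("handle tip",plane(C,[(243,205)],.11))
e=ell(m.astype(float)*.001);print(e)
E
```

```text
tray [[ 0.3949 -0.3776]
 [ 0.2918 -0.3243]
 [ 0.3806 -0.1535]
 [ 0.4831 -0.2072]] [0.116  0.1925 0.1157 0.1919] [ 0.3876 -0.2656  0.012 ]
shakers [[ 0.4391 -0.222   0.07  ]
 [ 0.3905 -0.1991  0.07  ]] 0.05370909087059336
bay from shakers [ 0.3704 -0.3046] tray+y deg 64.76263158919686
tray axis deg 62.57526641567218Traceback (most recent call last):
  File "<stdin>", line 9, in <module>
  File "h.py", line 28, in outline
    c=max(cv2.findContours(M,cv2.RETR_EXTERNAL,cv2.CHAIN_APPROX_NONE)[0],key=cv2.contourArea);return c.reshape(-1,2)
ValueError: max() iterable argument is empty
```

```bash
python3 - <<'E'
from h import *
import pickle
im=cv2.imread("pics/w3.png");C=cam("wrist",pickle.load(open("w3.pkl","rb")));H,S,V=cv2.split(cv2.cvtColor(im,cv2.COLOR_BGR2HSV))
print(V[142,240],V[142,215],V[180,243],V[120,275],V[170,225])
o=outline((V<100).astype(np.uint8),(195,95,290,215))
m=o[o[:,1]<162];print(o.min(0),o.max(0))
for z in(.13,.14,.148): Q=plane(C,m,z);print(z,ell(Q),circ(Q,.031))
print("handle tip",plane(C,[(243,205)],.11))
E
```

```text
69 70 81 147 189
[210 109] [274 208]
0.13 (array([ 0.3752, -0.3027]), array([60.2818, 60.8102]), 169.8843994140625) (array([ 0.3757, -0.3021]), np.float64(0.0005356323585635481), np.float64(1.0))
0.14 (array([ 0.3738, -0.303 ]), array([58.1709, 58.6809]), 169.88499450683594) (array([ 0.3749, -0.3013]), np.float64(0.0009787765173181404), np.float64(0.9624060150375939))
0.148 (array([ 0.3727, -0.3032]), array([56.4823, 56.9774]), 169.88478088378906) (array([ 0.3744, -0.3007]), np.float64(0.001407153653947054), np.float64(0.8045112781954887))
handle tip [[ 0.4141 -0.2473  0.11  ]]
```

```bash
python3 plan.py .375 -.3025 .28 1 7
```

```text
7 end [ 0.3754 -0.3026  0.2797 -2.2494]
[[[3,-2,0],[0,0,0.4],1.0],[[8,-4,0],[0,0,0.9],1.0],[[10,-7,0],[0,0,1.4],1.0],[[11,-6,0],[0,0,1.3],1.0],[[11,-6,0],[0,0,1.4],1.0],[[7,-5,0],[0,0,0.9],1.0],[[4,-2,0],[0,0,0.4],1.0]]
```

arm_command(
  motion=[
    [[3,-2,0],[0,0,0.4],1.0],
    [[8,-4,0],[0,0,0.9],1.0],
    [[10,-7,0],[0,0,1.0],1.0],
    [[11,-6,0],[0,0,1.0],1.0],
    [[11,-6,0],[0,0,1.0],1.0],
    [[7,-5,0],[0,0,0.5],1.0],
    [[4,-2,0],[0,0,0],1.0],
    [[0,0,10],[0,0,0],1.0],
    [[0,0,25],[0,0,0],1.0],
    [[0,0,30],[0,0,0],1.0],
    [[0,0,0],[0,0,0],1.0],
    [[0,0,0],[0,0,0],1.0],
  ],
)

```text
t: 9.42
eef_pos: [0.3751, -0.3021, 0.2135]
ee_rot: [3.138, -0.001, -2.216]
force: [1.0, -0.3, 0.9]
width: 0.0874
```

arm_command(
  motion=[
    [[0,0,10],[0,0,0],1.0],
    [[0,0,20],[0,0,0],1.0],
    [[0,0,20],[0,0,0],1.0],
    [[0,0,20],[0,0,0],1.0],
    [[0,0,17],[0,0,0],1.0],
    [[0,0,9],[0,0,0],1.0],
    [[0,0,0],[0,0,0],0.0],
    [[0,0,0],[0,0,0],0.0],
    [[0,0,0],[0,0,0],0.0],
    [[0,0,0],[0,0,0],0.0],
    [[0,0,0],[0,0,0],0.0],
    [[0,0,0],[0,0,0],0.0],
    [[0,0,0],[0,0,0],0.0],
    [[0,0,0],[0,0,0],0.0],
  ],
  newtons=30,
)

```text
t: 10.58
eef_pos: [0.3762, -0.3027, 0.1196]
ee_rot: [-3.14, 0.0, -2.216]
force: [-2.8, 2.3, 6.2]
width: 0.0614
```

arm_command(
  motion=[
    [[0,0,0],[0,0,0],0.0],
    [[0,0,-3],[0,0,0],0.0],
    [[0,0,-6],[0,0,0],0.0],
    [[0,0,-10],[0,0,0],0.0],
    [[0,0,-10],[0,0,0],0.0],
    [[0,0,0],[0,0,0],0.0],
    [[0,0,0],[0,0,0],0.0],
  ],
)

```text
t: 11.17
eef_pos: [0.3761, -0.3026, 0.1479]
ee_rot: [-3.141, 0.001, -2.216]
force: [-0.2, -0.5, -4.8]
width: 0.0617
```

```bash
python3 - <<'E'
from h import *
s=arm.get_state();print(s["t"],s["eef_pos"],s["ee_rot"],s["force"],s["moment"],s["width"])
cv2.imwrite("pics/s4.png",arm.grab_frame("scene")[130:270,100:300,::-1].repeat(3,0).repeat(3,1))
E
```

```text
11.1667 [ 0.3761 -0.3026  0.1479] [-3.1406  0.0006 -2.2165] [-0.1949 -0.4756 -4.7843] [ 0.0985 -0.0686 -0.0698] 0.061671900551896884
```

View pics/s4.png

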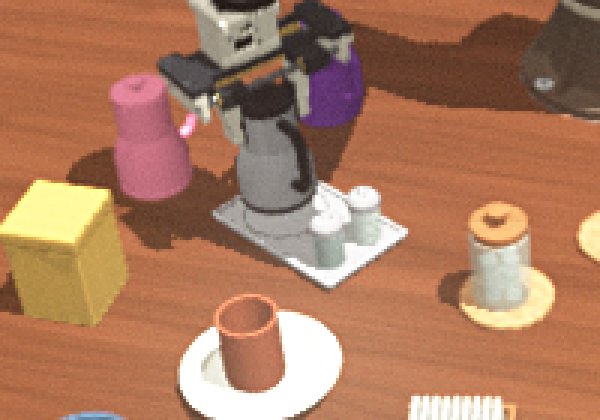

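The jug is held upright, lifted clear of the tray.

arm_command(
  motion=[
    [[0,0,-15],[0,0,0],0.0],
    [[0,0,-25],[0,0,0],0.0],
    [[0,0,-30],[0,0,0],0.0],
    [[0,0,-30],[0,0,0],0.0],
    [[0,0,-20],[0,0,0],0.0],
    [[0,0,-5],[0,0,0],0.0],
  ],
)

```text
t: 11.72
eef_pos: [0.3771, -0.3033, 0.2755]
ee_rot: [-3.137, 0.001, -2.216]
force: [1.0, -0.1, -4.7]
width: 0.0617
```

```bash
python3 plan.py .366 .247 .27 0 26
```

```text
26 end [ 0.3654  0.247   0.2695 -0.9767]
[[[-9,0,0],[0,0,-1.0],0.0],[[-17,1,0],[0,0,-2.0],0.0],[[-25,2,0],[0,0,-2.9],0.0],[[-26,2,1],[0,0,-3.0],0.0],[[-25,1,0],[0,0,-2.9],0.0],[[-25,2,0],[0,0,-3.0],0.0],[[-25,2,0],[0,0,-2.9],0.0],[[-25,2,1],[0,0,-3.0],0.0],[[-25,2,0],[0,0,-3.0],0.0],[[-25,2,0],[0,0,-2.9],0.0],[[-25,1,0],[0,0,-3.0],0.0],[[-24,2,1],[0,0,-2.9],0.0],[[-25,2,0],[0,0,-3.0],0.0],[[-24,2,0],[0,0,-2.9],0.0],[[-25,3,0],[0,0,-3.0],0.0],[[-24,2,0],[0,0,-3.0],0.0],[[-24,2,1],[0,0,-2.9],0.0],[[-24,2,0],[0,0,-3.0],0.0],[[-24,2,0],[0,0,-2.9],0.0],[[-24,2,0],[0,0,-3.0],0.0],[[-24,3,1],[0,0,-2.9],0.0],[[-23,2,0],[0,0,-3.0],0.0],[[-24,2,0],[0,0,-3.0],0.0],[[-23,2,0],[0,0,-2.9],0.0],[[-16,2,0],[0,0,-2.0],0.0],[[-8,1,1],[0,0,-1.0],0.0]]
```

arm_command(
  motion=[
    [[-9,0,0],[0,0,-1.0],0.0],
    [[-17,1,0],[0,0,-2.0],0.0],
    [[-25,2,0],[0,0,-2.9],0.0],
    [[-26,2,1],[0,0,-3.0],0.0],
    [[-25,1,0],[0,0,-2.9],0.0],
    [[-25,2,0],[0,0,-3.0],0.0],
    [[-25,2,0],[0,0,-2.9],0.0],
    [[-25,2,1],[0,0,-3.0],0.0],
    [[-25,2,0],[0,0,-3.0],0.0],
    [[-25,2,0],[0,0,-2.9],0.0],
    [[-25,1,0],[0,0,-3.0],0.0],
    [[-24,2,1],[0,0,-2.9],0.0],
    [[-25,2,0],[0,0,-3.0],0.0],
    [[-24,2,0],[0,0,-2.9],0.0],
    [[-25,3,0],[0,0,-3.0],0.0],
    [[-24,2,0],[0,0,-3.0],0.0],
    [[-24,2,1],[0,0,-2.9],0.0],
    [[-24,2,0],[0,0,-3.0],0.0],
    [[-24,2,0],[0,0,-2.9],0.0],
  ],
)

```text
t: 13.3
eef_pos: [0.4326, 0.125, 0.2659]
ee_rot: [3.138, -0.001, -1.285]
force: [-0.2, 0.0, -5.0]
width: 0.0616
```

arm_command(
  motion=[
    [[-24,2,0],[0,0,-3.0],0.0],
    [[-24,3,1],[0,0,-2.9],0.0],
    [[-23,2,0],[0,0,-3.0],0.0],
    [[-24,2,0],[0,0,-3.0],0.0],
    [[-23,2,0],[0,0,-2.9],0.0],
    [[-16,2,0],[0,0,-2.0],0.0],
    [[-8,1,1],[0,0,-1.0],0.0],
    [[0,0,0],[0,0,0],0.0],
    [[0,0,0],[0,0,0],0.0],
  ],
)

```text
t: 14.05
eef_pos: [0.3637, 0.2474, 0.2651]
ee_rot: [3.139, -0.001, -0.976]
force: [0.6, 0.3, -3.4]
width: 0.0614
```

```bash
python3 - <<'E'
from h import *
s=arm.get_state();print(s["t"],s["eef_pos"],s["ee_rot"],s["force"],s["width"])
cv2.imwrite("pics/w5.png",arm.grab_frame("wrist")[:,:,::-1])
im=cv2.imread("pics/w5.png");C=cam("wrist",s);H,S,V=cv2.split(cv2.cvtColor(im,cv2.COLOR_BGR2HSV))
print(proj(C,[(.366,.247,.012)]))
E
python3 plan.py .366 .247 .14 0 10
```

```text
14.05 [0.3637 0.2474 0.2651] [ 3.1391 -0.0008 -0.9763] [ 0.6425  0.2883 -3.4327] 0.061435369568445745
[[271.146  175.2016]]
10 end [ 0.3655  0.2469  0.1405 -0.9772]
[[[0,0,5],[0,0,-0.0],0.0],[[0,0,11],[0,0,-0.0],0.0],[[0,0,15],[0,0,-0.0],0.0],[[0,-1,16],[0,0,-0.0],0.0],[[1,0,16],[0,0,-0.0],0.0],[[0,0,15],[0,0,-0.0],0.0],[[0,0,16],[0,0,-0.0],0.0],[[0,0,16],[0,0,-0.0],0.0],[[0,0,10],[0,0,-0.0],0.0],[[0,0,5],[0,0,-0.0],0.0]]
```

View pics/w5.png

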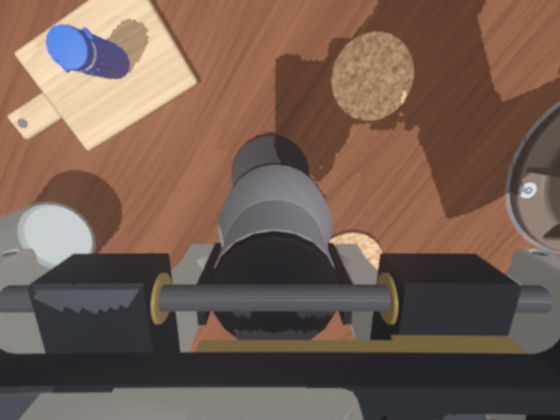

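The jug is centred over the base at (271,175), as predicted. The toothpick holder stands upright on the board.

arm_command(
  motion=[
    [[0,0,5],[0,0,0],0.0],
    [[0,0,12],[0,0,0],0.0],
    [[0,0,20],[0,0,0],0.0],
    [[0,-1,22],[0,0,0],0.0],
    [[1,-1,22],[0,0,0],0.0],
    [[0,0,22],[0,0,0],0.0],
    [[0,0,15],[0,0,0],0.0],
    [[0,0,10],[0,0,0],0.0],
    [[0,0,5],[0,0,0],0.0],
    [[0,0,0],[0,0,0],0.0],
    [[0,0,0],[0,0,0],0.0],
  ],
)

```text
t: 15.02
eef_pos: [0.3671, 0.2477, 0.1337]
ee_rot: [-3.142, -0.0, -0.978]
force: [-0.6, 0.1, -4.8]
width: 0.0611
```

arm_command(
  motion=[
    [[0,0,2],[0,0,0],0.0],
    [[0,0,2],[0,0,0],0.0],
    [[0,0,2],[0,0,0],0.0],
    [[0,0,2],[0,0,0],0.0],
    [[0,0,1],[0,0,0],0.0],
    [[0,0,0],[0,0,0],0.0],
    [[0,0,0],[0,0,0],0.0],
  ],
)

```text
t: 15.6
eef_pos: [0.3667, 0.248, 0.1246]
ee_rot: [3.142, -0.0, -0.977]
force: [0.2, 1.3, -5.1]
width: 0.0617
```

arm_command(
  motion=[
    [[0,0,1],[0,0,0],0.0],
    [[0,0,1],[0,0,0],0.0],
    [[0,0,0],[0,0,0],0.0],
    [[0,0,0],[0,0,0],0.0],
  ],
)

```text
t: 15.93
eef_pos: [0.3669, 0.2482, 0.1236]
ee_rot: [-3.141, -0.0, -0.977]
force: [-4.9, -2.5, 9.1]
width: 0.0617
```

arm_command(
  motion=[
    [[0,0,0],[0,0,0],1.0],
    [[0,0,0],[0,0,0],1.0],
    [[0,0,0],[0,0,0],1.0],
    [[0,0,0],[0,0,0],1.0],
    [[0,0,0],[0,0,0],1.0],
    [[0,0,-8],[0,0,0],1.0],
    [[0,0,-20],[0,0,0],1.0],
    [[0,0,-30],[0,0,0],1.0],
    [[0,0,-30],[0,0,0],1.0],
    [[0,0,-30],[0,0,0],1.0],
    [[0,0,-10],[0,0,0],1.0],
    [[0,0,0],[0,0,0],1.0],
  ],
)

```text
t: 16.93
eef_pos: [0.3678, 0.2492, 0.2542]
ee_rot: [-3.136, 0.002, -0.977]
force: [0.1, -0.5, -0.3]
width: 0.0875
```

```bash
python3 - <<'E'
from h import *
s=arm.get_state();print(s["t"],s["eef_pos"],s["width"])
im=cv2.imread("pics/w5.png");H,S,V=cv2.split(cv2.cvtColor(im,cv2.COLOR_BGR2HSV))
s5=dict(eef_pos=np.array([.3637,.2474,.2651]),ee_rot=np.array([3.1391,-.0008,-.9763]));C=cam("wrist",s5)
b=outline(((H>100)&(H<130)&(S>120)&(V>150)).astype(np.uint8),(40,15,140,90));Q=plane(C,b,.099);print(b.min(0),b.max(0),ell(Q),circ(Q,.019))
cv2.imwrite("pics/w6.png",arm.grab_frame("wrist")[:,:,::-1])
E
python3 plan.py .595 .2397 .22 1;
```

```text
16.9333 [0.3678 0.2492 0.2542] 0.08754049803547419
[47 25] [87 69] (array([0.5927, 0.2371]), array([34.8923, 34.9865]), 23.90251922607422) (array([0.5926, 0.2372]), np.float64(0.001562821096090579), np.float64(1.0))
9 end [ 0.5954  0.2394  0.2201 -1.1883]
[[[5,-9,2],[0,0,0.6],1.0],[[9,-19,3],[0,0,1.1],1.0],[[15,-28,4],[0,0,1.7],1.0],[[16,-28,5],[0,0,1.8],1.0],[[17,-29,4],[0,0,1.7],1.0],[[18,-28,5],[0,0,1.7],1.0],[[18,-28,5],[0,0,1.7],1.0],[[13,-18,3],[0,0,1.2],1.0],[[7,-10,1],[0,0,0.6],1.0]]
```

View pics/w6.png

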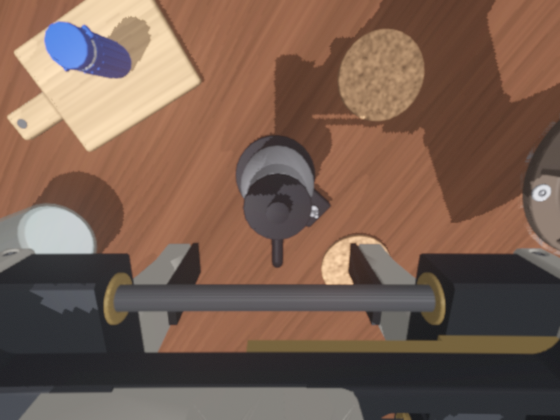

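The jug stands upright on the base, with its lid at (277,208).

arm_command(
  motion=[
    [[5,-9,0],[0,0,0.6],1.0],
    [[9,-19,0],[0,0,1.1],1.0],
    [[15,-28,4],[0,0,1.7],1.0],
    [[16,-28,5],[0,0,1.8],1.0],
    [[17,-29,5],[0,0,1.7],1.0],
    [[18,-28,5],[0,0,1.7],1.0],
    [[18,-28,8],[0,0,1.7],1.0],
    [[13,-18,15],[0,0,1.2],1.0],
    [[7,-8,25],[0,0,0.6],1.0],
    [[0,0,25],[0,0,0],1.0],
    [[0,0,10],[0,0,0],1.0],
    [[0,0,0],[0,0,0],1.0],
    [[0,0,0],[0,0,0],1.0],
  ],
)

```text
t: 18.07
eef_pos: [0.593, 0.2378, 0.1479]
ee_rot: [3.14, -0.001, -1.188]
force: [0.2, 1.0, 1.0]
width: 0.0877
```

```bash
python3 plan.py .594 .2385 .078 1; python3 - <<'E'
from h import *
im=cv2.imread("pics/w6.png");H,S,V=cv2.split(cv2.cvtColor(im,cv2.COLOR_BGR2HSV))
C=cam("wrist",dict(eef_pos=np.array([.3678,.2492,.2542]),ee_rot=np.array([-3.136,.002,-.977])))
o=outline((V<100).astype(np.uint8),(240,165,312,238));o=o[(o[:,1]>178)&(o[:,1]<236)&(o[:,0]>242)&(o[:,0]<310)]
Q=plane(C,o,.140);print(o.min(0),o.max(0),ell(Q),circ(Q,.0305))
E
```

```text
5 end [ 0.594   0.2382  0.0779 -1.1896]
[[[0,0,8],[0,0,0.0],1.0],[[0,0,15],[0,0,0.0],1.0],[[0,-1,24],[0,0,0.0],1.0],[[0,0,15],[0,0,0.1],1.0],[[0,0,8],[0,0,-0.0],1.0]]
[244 179] [309 235] (array([0.3661, 0.2455]), array([59.1579, 61.5035]), 53.848384857177734) (array([0.3659, 0.2453]), np.float64(0.0006447497301886353), np.float64(1.0))
```

arm_command(
  motion=[
    [[0,0,8],[0,0,0],1.0],
    [[0,0,15],[0,0,0],1.0],
    [[0,-1,24],[0,0,0],1.0],
    [[0,0,15],[0,0,0],1.0],
    [[0,0,8],[0,0,0],1.0],
    [[0,0,0],[0,0,0],0.0],
    [[0,0,0],[0,0,0],0.0],
    [[0,0,0],[0,0,0],0.0],
    [[0,0,0],[0,0,0],0.0],
    [[0,0,0],[0,0,0],0.0],
    [[0,0,0],[0,0,0],0.0],
    [[0,0,0],[0,0,0],0.0],
    [[0,0,0],[0,0,0],0.0],
    [[0,0,0],[0,0,0],0.0],
    [[0,0,0],[0,0,0],0.0],
    [[0,0,0],[0,0,0],0.0],
  ],
  newtons=12,
)

```text
t: 19.4
eef_pos: [0.5943, 0.2386, 0.0788]
ee_rot: [-3.141, 0.0, -1.188]
force: [-0.4, -0.4, 2.5]
width: 0.0379
```

arm_command(
  motion=[
    [[0,0,-8],[0,0,0],0.0],
    [[0,0,-20],[0,0,0],0.0],
    [[0,0,-30],[0,0,0],0.0],
    [[0,0,-30],[0,0,0],0.0],
    [[0,0,-30],[0,0,0],0.0],
    [[0,0,-20],[0,0,0],0.0],
    [[0,0,-8],[0,0,0],0.0],
    [[0,0,0],[0,0,0],0.0],
  ],
)

```text
t: 20.07
eef_pos: [0.5948, 0.2389, 0.2272]
ee_rot: [-3.138, 0.001, -1.188]
force: [0.7, -0.0, -0.5]
width: 0.0377
```

```bash
python3 plan.py .385 -.255 .23 0
```

```text
23 end [ 0.3851 -0.2551  0.2302 -2.1551]
[[[10,3,0],[0,0,0.9],0.0],[[19,6,0],[0,0,1.7],0.0],[[29,9,0],[0,0,2.7],0.0],[[28,9,0],[0,0,2.6],0.0],[[28,10,-1],[0,0,2.7],0.0],[[28,9,0],[0,0,2.6],0.0],[[27,9,0],[0,0,2.6],0.0],[[27,9,0],[0,0,2.7],0.0],[[26,9,0],[0,0,2.6],0.0],[[26,9,0],[0,0,2.7],0.0],[[26,10,0],[0,0,2.6],0.0],[[25,9,0],[0,0,2.6],0.0],[[24,9,-1],[0,0,2.7],0.0],[[25,9,0],[0,0,2.6],0.0],[[24,9,0],[0,0,2.7],0.0],[[23,9,0],[0,0,2.6],0.0],[[24,9,0],[0,0,2.6],0.0],[[22,9,0],[0,0,2.7],0.0],[[23,9,0],[0,0,2.6],0.0],[[22,9,-1],[0,0,2.7],0.0],[[22,9,0],[0,0,2.6],0.0],[[14,6,0],[0,0,1.8],0.0],[[7,3,0],[0,0,0.8],0.0]]
```

arm_command(
  motion=[
    [[10,3,0],[0,0,0.9],0.0],
    [[19,6,0],[0,0,1.7],0.0],
    [[29,9,0],[0,0,2.7],0.0],
    [[28,9,0],[0,0,2.6],0.0],
    [[28,10,-1],[0,0,2.7],0.0],
    [[28,9,0],[0,0,2.6],0.0],
    [[27,9,0],[0,0,2.6],0.0],
    [[27,9,0],[0,0,2.7],0.0],
    [[26,9,0],[0,0,2.6],0.0],
    [[26,9,0],[0,0,2.7],0.0],
    [[26,10,0],[0,0,2.6],0.0],
    [[25,9,0],[0,0,2.6],0.0],
    [[24,9,-1],[0,0,2.7],0.0],
    [[25,9,0],[0,0,2.6],0.0],
    [[24,9,0],[0,0,2.7],0.0],
    [[23,9,0],[0,0,2.6],0.0],
    [[24,9,0],[0,0,2.6],0.0],
    [[22,9,0],[0,0,2.7],0.0],
  ],
)

```text
t: 21.57
eef_pos: [0.454, -0.1947, 0.2246]
ee_rot: [3.138, -0.001, -1.975]
force: [0.3, -0.3, -0.6]
width: 0.0377
```

arm_command(
  motion=[
    [[23,9,0],[0,0,2.6],0.0],
    [[22,9,-1],[0,0,2.7],0.0],
    [[22,9,0],[0,0,2.6],0.0],
    [[14,6,0],[0,0,1.8],0.0],
    [[7,3,0],[0,0,0.8],0.0],
    [[0,0,0],[0,0,0],0.0],
    [[0,0,0],[0,0,0],0.0],
  ],
)

```text
t: 22.15
eef_pos: [0.3843, -0.2555, 0.2271]
ee_rot: [3.141, -0.0, -2.155]
force: [0.6, -0.5, -0.9]
width: 0.0378
```

```bash
python3 - <<'E'
from h import *
s=arm.get_state();print(s["t"],s["eef_pos"],s["ee_rot"],s["width"])
cv2.imwrite("pics/w7.png",arm.grab_frame("wrist")[:,:,::-1])
C=cam("wrist",s);print("bay est px",proj(C,[(.369,-.301,.008)]))
import pickle;pickle.dump(s,open("w7.pkl","wb"))
E
python3 plan.py .369 -.301 .23 0 6
```

```text
22.15 [ 0.3843 -0.2555  0.2271] [ 3.1411 -0.0001 -2.1553] 0.03777844946744585
bay est px [[263.2407 144.4351]]
6 end [ 0.3692 -0.3008  0.2303 -2.2558]
[[[4,-1,0],[0,0,0.5],0.0],[[7,-3,-1],[0,0,0.9],0.0],[[12,-3,0],[0,0,1.5],0.0],[[12,-3,-1],[0,0,1.4],0.0],[[7,-3,-1],[0,0,1.0],0.0],[[4,-1,0],[0,0,0.5],0.0]]
```

View pics/w7.png

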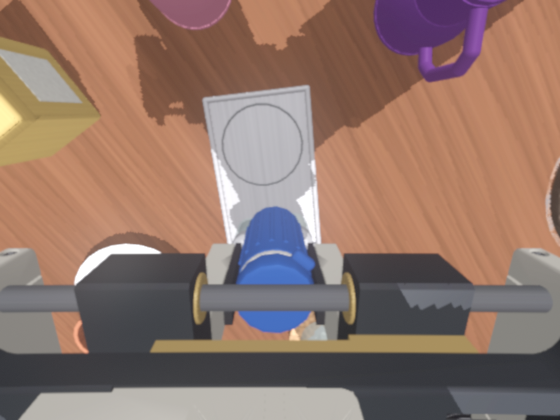

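The ring's ellipse is centred at (262,144), where the estimate predicted (263,144). The holder is held upright.

arm_command(
  motion=[
    [[4,-1,0],[0,0,0.5],0.0],
    [[7,-3,0],[0,0,0.9],0.0],
    [[12,-3,0],[0,0,1.0],0.0],
    [[12,-3,10],[0,0,0],0.0],
    [[7,-3,20],[0,0,0],0.0],
    [[4,-1,30],[0,0,0],0.0],
    [[0,0,30],[0,0,0],0.0],
    [[0,0,30],[0,0,0],0.0],
    [[0,0,15],[0,0,0],0.0],
    [[0,0,8],[0,0,0],0.0],
    [[0,0,0],[0,0,0],0.0],
    [[0,0,0],[0,0,0],0.0],
  ],
)

```text
t: 23.2
eef_pos: [0.3699, -0.3015, 0.0849]
ee_rot: [3.142, -0.0, -2.197]
force: [0.2, -0.3, -0.1]
width: 0.0377
```

arm_command(
  motion=[
    [[0,0,3],[0,0,0],0.0],
    [[0,0,3],[0,0,0],0.0],
    [[0,0,2],[0,0,0],0.0],
    [[0,0,2],[0,0,0],0.0],
    [[0,0,1],[0,0,0],0.0],
    [[0,0,1],[0,0,0],0.0],
    [[0,0,1],[0,0,0],0.0],
    [[0,0,0],[0,0,0],0.0],
    [[0,0,0],[0,0,0],0.0],
  ],
)

```text
t: 23.95
eef_pos: [0.3696, -0.3013, 0.0725]
ee_rot: [-3.141, -0.0, -2.197]
force: [-1.8, 1.9, 10.8]
width: 0.0379
```

arm_command(
  motion=[
    [[0,0,0],[0,0,0],1.0],
    [[0,0,0],[0,0,0],1.0],
    [[0,0,0],[0,0,0],1.0],
    [[0,0,0],[0,0,0],1.0],
    [[0,0,0],[0,0,0],1.0],
    [[0,0,0],[0,0,0],1.0],
    [[0,0,-8],[0,0,0],1.0],
    [[0,0,-20],[0,0,0],1.0],
    [[0,0,-30],[0,0,0],1.0],
    [[0,0,-35],[0,0,0],1.0],
    [[0,0,-35],[0,0,0],1.0],
    [[0,0,-35],[0,0,0],1.0],
    [[0,0,-15],[0,0,0],1.0],
    [[0,0,0],[0,0,0],1.0],
  ],
)

```text
t: 25.12
eef_pos: [0.3711, -0.3021, 0.2548]
ee_rot: [-3.134, 0.002, -2.197]
force: [0.3, -0.6, 0.2]
width: 0.0876
```

```bash
python3 - <<'E'
from h import *
import pickle
s=arm.get_state();print(s["t"],s["eef_pos"],s["width"])
im=arm.grab_frame("wrist")[:,:,::-1].copy();cv2.imwrite("pics/w8.png",im);C=cam("wrist",s);H,S,V=cv2.split(cv2.cvtColor(im,cv2.COLOR_BGR2HSV))
b=outline(((H>100)&(H<130)&(S>120)&(V>150)).astype(np.uint8),(150,50,420,245));Q=plane(C,b,.093);print("tooth",b.min(0),b.max(0),ell(Q),circ(Q,.019))
# cup from w2: terracotta mask
im=cv2.imread("pics/w2.png");C=cam("wrist",pickle.load(open("w2.pkl","rb")));H,S,V=cv2.split(cv2.cvtColor(im,cv2.COLOR_BGR2HSV))
o=outline(((S>60)|(V<110)).astype(np.uint8),(104,110,180,195));print(o.min(0),o.max(0))
print("expected cup in w2",proj(C,[(.6265,-.2283,.092),(.6265,-.2283,.012)]))
im=cv2.imread("pics/top0.png");C=cam("top");H,S,V=cv2.split(cv2.cvtColor(im,cv2.COLOR_BGR2HSV))
o=outline(((S>100)).astype(np.uint8),(346,122,378,165));print(o.min(0),o.max(0));Q=plane(C,o[o[:,1]<143],.092);print("cup rim",ell(Q),circ(Q,.031))
E
python3 plan.py .61 -.15 .26 1
```

```text
25.1167 [ 0.3711 -0.3021  0.2548] 0.08762204382802444
tooth [261 174] [292 207] (array([ 0.367 , -0.3044]), array([32.1034, 37.0224]), 110.22628784179688) (array([ 0.3669, -0.3043]), np.float64(0.0022384528065012115), np.float64(0.8504672897196262))
[104 124] [160 181]
expected cup in w2 [[133.1369 156.4626]
 [160.8353 147.6137]]
[349 129] [371 154]
cup rim (array([ 0.6197, -0.2273]), array([60.6979, 78.0528]), 73.24612426757812) (array([ 0.6261, -0.2289]), np.float64(0.0011222209865965754), np.float64(0.9142857142857143))
12 end [ 0.6101 -0.1498  0.2603 -1.8112]
[[[-7,-5,0],[0,0,-0.7],1.0],[[-14,-11,-1],[0,0,-1.5],1.0],[[-21,-16,-1],[0,0,-2.2],1.0],[[-23,-15,0],[0,0,-2.2],1.0],[[-23,-16,-1],[0,0,-2.2],1.0],[[-24,-15,-1],[0,0,-2.2],1.0],[[-25,-15,-1],[0,0,-2.2],1.0],[[-25,-15,0],[0,0,-2.2],1.0],[[-26,-15,-1],[0,0,-2.2],1.0],[[-27,-15,-1],[0,0,-2.3],1.0],[[-19,-10,0],[0,0,-1.4],1.0],[[-9,-5,-1],[0,0,-0.8],1.0]]
```

```bash
python3 plan.py .645 -.165 .25 1 13
```

```text
13 end [ 0.6449 -0.1649  0.2503 -1.8217]
[[[-6,-6,0],[0,0,-0.7],1.0],[[-12,-12,0],[0,0,-1.3],1.0],[[-20,-18,0],[0,0,-1.9],1.0],[[-20,-17,1],[0,0,-2.0],1.0],[[-20,-18,0],[0,0,-1.9],1.0],[[-22,-17,0],[0,0,-2.0],1.0],[[-22,-18,0],[0,0,-1.9],1.0],[[-23,-17,0],[0,0,-2.0],1.0],[[-24,-17,1],[0,0,-2.0],1.0],[[-25,-17,0],[0,0,-1.9],1.0],[[-25,-17,0],[0,0,-2.0],1.0],[[-17,-11,0],[0,0,-1.3],1.0],[[-9,-6,0],[0,0,-0.6],1.0]]
```

arm_command(
  motion=[
    [[-6,-6,0],[0,0,-0.7],1.0],
    [[-12,-12,0],[0,0,-1.3],1.0],
    [[-20,-18,0],[0,0,-1.9],1.0],
    [[-20,-17,1],[0,0,-2.0],1.0],
    [[-20,-18,0],[0,0,-1.9],1.0],
    [[-22,-17,0],[0,0,-2.0],1.0],
    [[-22,-18,0],[0,0,-1.9],1.0],
    [[-23,-17,0],[0,0,-2.0],1.0],
    [[-24,-17,1],[0,0,-2.0],1.0],
    [[-25,-17,0],[0,0,-1.9],1.0],
    [[-25,-17,0],[0,0,-2.0],1.0],
    [[-17,-11,0],[0,0,-1.3],1.0],
    [[-9,-6,0],[0,0,-0.6],1.0],
    [[0,0,0],[0,0,0],1.0],
  ],
)

```text
t: 26.33
eef_pos: [0.6458, -0.1625, 0.245]
ee_rot: [3.139, -0.001, -1.819]
force: [-0.3, -0.0, 0.2]
width: 0.0878
```

```bash
python3 - <<'E'
from h import *
import pickle
s=arm.get_state();print(s["t"],s["eef_pos"],s["ee_rot"])
im=arm.grab_frame("wrist")[:,:,::-1].copy();cv2.imwrite("pics/w9.png",im);C=cam("wrist",s);pickle.dump(s,open("w9.pkl","wb"))
print(proj(C,[(.626,-.229,.092),(.626,-.229,.012),(.4585,-.0256,.02)]))
E
```

```text
26.3333 [ 0.6458 -0.1625  0.245 ] [ 3.1385 -0.0008 -1.8185]
[[275.8875 126.9778]
 [275.2729 123.6414]
 [435.4573 245.5299]]
```

View pics/w9.png

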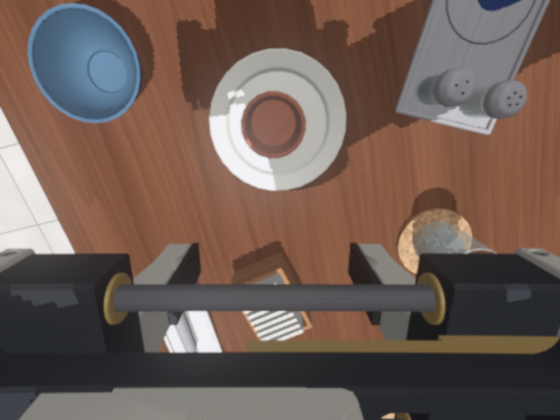

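The cup rim is centred at (275,124) on the plate, and the sugar's coaster is at (436,244).

```bash
python3 - <<'E'
from h import *
import pickle
im=cv2.imread("pics/w9.png");C=cam("wrist",pickle.load(open("w9.pkl","rb")));H,S,V=cv2.split(cv2.cvtColor(im,cv2.COLOR_BGR2HSV))
o=outline((S>75).astype(np.uint8),(225,75,325,172));Q=plane(C,o,.092);print("cup",o.min(0),o.max(0),ell(Q),circ(Q,.031))
o=outline((S<60).astype(np.uint8)&(V>100),(190,35,360,205));print("plate",circ(plane(C,o,.021),.08))
E
python3 plan.py .625 -.2305 .25 1 7
```

```text
cup [242  92] [304 156] (array([ 0.628 , -0.2313]), array([57.8464, 58.2821]), 3.363172769546509) (array([ 0.628 , -0.2311]), np.float64(0.001979574152183656), np.float64(1.0))
plate (array([ 0.6239, -0.2281]), np.float64(0.00031522519371023766), np.float64(1.0))
7 end [ 0.6245 -0.2304  0.2505 -1.9247]
[[[5,0,0],[0,0,0.4],1.0],[[9,0,-1],[0,0,0.8],1.0],[[14,0,-1],[0,0,1.2],1.0],[[14,0,-1],[0,0,1.2],1.0],[[14,0,-1],[0,0,1.2],1.0],[[9,0,0],[0,0,0.8],1.0],[[5,0,-1],[0,0,0.4],1.0]]
```

arm_command(
  motion=[
    [[5,0,0],[0,0,0.4],1.0],
    [[9,0,0],[0,0,0.8],1.0],
    [[14,-1,0],[0,0,1.2],1.0],
    [[14,-1,0],[0,0,1.2],1.0],
    [[14,0,5],[0,0,1.2],1.0],
    [[9,0,15],[0,0,0.8],1.0],
    [[5,0,25],[0,0,0.4],1.0],
    [[0,0,25],[0,0,0],1.0],
    [[0,0,15],[0,0,0],1.0],
    [[0,0,0],[0,0,0],1.0],
    [[0,0,0],[0,0,0],1.0],
  ],
)

```text
t: 27.3
eef_pos: [0.6247, -0.2335, 0.1621]
ee_rot: [3.14, -0.001, -1.929]
force: [1.3, 0.3, 0.5]
width: 0.0878
```

arm_command(
  motion=[
    [[-1,-1,10],[0,0,0],1.0],
    [[-2,0,22],[0,0,0],1.0],
    [[0,0,25],[0,0,0],1.0],
    [[0,0,22],[0,0,0],1.0],
    [[0,0,13],[0,0,0],1.0],
    [[0,0,5],[0,0,0],1.0],
    [[0,0,0],[0,0,0],0.0],
    [[0,0,0],[0,0,0],0.0],
    [[0,0,0],[0,0,0],0.0],
    [[0,0,0],[0,0,0],0.0],
    [[0,0,0],[0,0,0],0.0],
    [[0,0,0],[0,0,0],0.0],
    [[0,0,0],[0,0,0],0.0],
    [[0,0,0],[0,0,0],0.0],
  ],
  newtons=20,
)

```text
t: 28.47
eef_pos: [0.6288, -0.2299, 0.067]
ee_rot: [-3.139, 0.0, -1.926]
force: [0.1, 0.0, 6.6]
width: 0.0625
```

arm_command(
  motion=[
    [[0,0,-5],[0,0,0],0.0],
    [[0,0,-15],[0,0,0],0.0],
    [[0,0,-28],[0,0,0],0.0],
    [[0,0,-35],[0,0,0],0.0],
    [[0,0,-35],[0,0,0],0.0],
    [[0,0,-28],[0,0,0],0.0],
    [[0,0,-15],[0,0,0],0.0],
    [[0,0,-5],[0,0,0],0.0],
    [[0,0,0],[0,0,0],0.0],
  ],
)

```text
t: 29.22
eef_pos: [0.6277, -0.2295, 0.2326]
ee_rot: [-3.14, 0.001, -1.927]
force: [0.4, 0.7, -2.5]
width: 0.0629
```

```bash
python3 plan.py .595 .235 .23 0
```

```text
19 end [ 0.5949  0.2344  0.2296 -1.1954]
[[[-10,1,0],[0,0,-0.8],0.0],[[-18,1,0],[0,0,-1.7],0.0],[[-29,3,0],[0,0,-2.4],0.0],[[-28,2,0],[0,0,-2.5],0.0],[[-28,2,1],[0,0,-2.5],0.0],[[-29,3,0],[0,0,-2.4],0.0],[[-28,2,0],[0,0,-2.5],0.0],[[-28,3,0],[0,0,-2.5],0.0],[[-28,2,0],[0,0,-2.4],0.0],[[-28,2,0],[0,0,-2.5],0.0],[[-28,3,1],[0,0,-2.5],0.0],[[-27,2,0],[0,0,-2.4],0.0],[[-28,2,0],[0,0,-2.5],0.0],[[-28,3,0],[0,0,-2.5],0.0],[[-27,2,0],[0,0,-2.4],0.0],[[-28,2,0],[0,0,-2.5],0.0],[[-27,3,0],[0,0,-2.5],0.0],[[-18,1,1],[0,0,-1.6],0.0],[[-9,1,0],[0,0,-0.8],0.0]]
```

arm_command(
  motion=[
    [[-10,1,0],[0,0,-0.8],0.0],
    [[-18,1,0],[0,0,-1.7],0.0],
    [[-29,3,0],[0,0,-2.4],0.0],
    [[-28,2,0],[0,0,-2.5],0.0],
    [[-28,2,1],[0,0,-2.5],0.0],
    [[-29,3,0],[0,0,-2.4],0.0],
    [[-28,2,0],[0,0,-2.5],0.0],
    [[-28,3,0],[0,0,-2.5],0.0],
    [[-28,2,0],[0,0,-2.4],0.0],
    [[-28,2,0],[0,0,-2.5],0.0],
    [[-28,3,1],[0,0,-2.5],0.0],
    [[-27,2,0],[0,0,-2.4],0.0],
    [[-28,2,0],[0,0,-2.5],0.0],
    [[-28,3,0],[0,0,-2.5],0.0],
    [[-27,2,0],[0,0,-2.4],0.0],
    [[-28,2,0],[0,0,-2.5],0.0],
    [[-27,3,0],[0,0,-2.5],0.0],
    [[-18,1,1],[0,0,-1.6],0.0],
    [[-9,1,0],[0,0,-0.8],0.0],
  ],
)

```text
t: 30.8
eef_pos: [0.5927, 0.2364, 0.2258]
ee_rot: [3.138, -0.0, -1.191]
force: [-0.6, -0.2, -2.7]
width: 0.0627
```

arm_command(
  motion=[
    [[0,0,10],[0,0,0],0.0],
    [[0,0,25],[0,0,0],0.0],
    [[0,0,30],[0,0,0],0.0],
    [[0,0,30],[0,0,0],0.0],
    [[0,0,25],[0,0,0],0.0],
    [[0,0,15],[0,0,0],0.0],
    [[0,0,8],[0,0,0],0.0],
    [[0,0,0],[0,0,0],0.0],
    [[0,0,0],[0,0,0],0.0],
  ],
)

```text
t: 31.55
eef_pos: [0.5948, 0.2337, 0.0851]
ee_rot: [3.141, -0.001, -1.196]
force: [0.6, 0.3, -2.4]
width: 0.0628
```

arm_command(
  motion=[
    [[0,0,4],[0,0,0],0.0],
    [[0,0,4],[0,0,0],0.0],
    [[0,0,3],[0,0,0],0.0],
    [[0,0,2],[0,0,0],0.0],
    [[0,0,1],[0,0,0],0.0],
    [[0,0,1],[0,0,0],0.0],
    [[0,0,1],[0,0,0],0.0],
    [[0,0,0],[0,0,0],0.0],
    [[0,0,0],[0,0,0],0.0],
  ],
)

```text
t: 32.3
eef_pos: [0.5947, 0.2343, 0.0696]
ee_rot: [-3.142, 0.0, -1.195]
force: [0.5, 0.3, -2.2]
width: 0.0633
```

arm_command(
  motion=[
    [[0,0,1],[0,0,0],0.0],
    [[0,0,1],[0,0,0],0.0],
    [[0,0,0],[0,0,0],0.0],
    [[0,0,0],[0,0,0],0.0],
  ],
)

```text
t: 32.63
eef_pos: [0.5949, 0.2344, 0.069]
ee_rot: [-3.141, -0.0, -1.195]
force: [-3.5, -1.2, 8.0]
width: 0.0627
```

arm_command(
  motion=[
    [[0,0,0],[0,0,0],1.0],
    [[0,0,0],[0,0,0],1.0],
    [[0,0,0],[0,0,0],1.0],
    [[0,0,0],[0,0,0],1.0],
    [[0,0,0],[0,0,0],1.0],
    [[0,0,-8],[0,0,0],1.0],
    [[0,0,-20],[0,0,0],1.0],
    [[0,0,-35],[0,0,0],1.0],
    [[0,0,-35],[0,0,0],1.0],
    [[0,0,-35],[0,0,0],1.0],
    [[0,0,-35],[0,0,0],1.0],
    [[0,0,-20],[0,0,0],1.0],
    [[0,0,-10],[0,0,0],1.0],
    [[0,0,0],[0,0,0],1.0],
  ],
)

```text
t: 33.8
eef_pos: [0.5956, 0.2347, 0.269]
ee_rot: [-3.137, 0.001, -1.195]
force: [0.6, 0.5, -0.4]
width: 0.0877
```

```bash
python3 plan.py .46 .05 .27 1
```

```text
8 end [ 0.4602  0.05    0.27   -1.4621]
[[[9,10,0],[0,0,0.9],1.0],[[18,20,0],[0,0,1.7],1.0],[[26,30,0],[0,0,2.5],1.0],[[25,30,0],[0,0,2.6],1.0],[[23,30,-1],[0,0,2.5],1.0],[[22,30,0],[0,0,2.6],1.0],[[14,20,0],[0,0,1.7],1.0],[[7,10,0],[0,0,0.8],1.0]]
```

arm_command(
  motion=[
    [[9,10,0],[0,0,0.9],1.0],
    [[18,20,0],[0,0,1.7],1.0],
    [[26,30,0],[0,0,2.5],1.0],
    [[25,30,0],[0,0,2.6],1.0],
    [[23,30,-1],[0,0,2.5],1.0],
    [[22,30,0],[0,0,2.6],1.0],
    [[14,20,0],[0,0,1.7],1.0],
    [[7,10,0],[0,0,0.8],1.0],
    [[0,0,0],[0,0,0],1.0],
    [[0,0,0],[0,0,0],1.0],
  ],
)

```text
t: 34.63
eef_pos: [0.4588, 0.0492, 0.2661]
ee_rot: [3.141, -0.0, -1.462]
force: [0.6, -0.7, 0.2]
width: 0.0876
```

```bash
python3 - <<'E'
from h import *
import pickle
s=arm.get_state();print(s["t"],s["eef_pos"],s["ee_rot"])
im=arm.grab_frame("wrist")[:,:,::-1].copy();cv2.imwrite("pics/w10.png",im);C=cam("wrist",s);pickle.dump(s,open("w10.pkl","wb"))
print(proj(C,[(.4585,-.0256,.125),(.4522,-.0215,.008)]))
E
python3 plan.py .457 -.024 .27 1 7
```

```text
34.6333 [0.4588 0.0492 0.2661] [ 3.1412 -0.0001 -1.4625]
[[282.1293 121.3686]
 [284.1881 122.242 ]]
7 end [ 0.4565 -0.0243  0.2701 -1.6226]
[[[5,0,0],[0,0,0.6],1.0],[[10,1,-1],[0,0,1.2],1.0],[[15,1,-1],[0,0,1.9],1.0],[[14,1,0],[0,0,1.8],1.0],[[15,1,-1],[0,0,1.9],1.0],[[10,1,-1],[0,0,1.2],1.0],[[5,1,0],[0,0,0.6],1.0]]
```

View pics/w10.png

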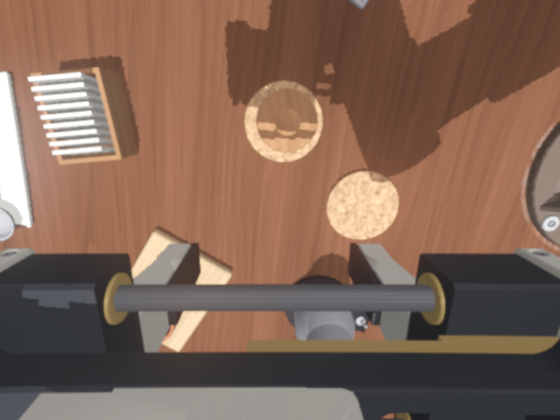

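The coaster ring is centred near (284,121), with the sugar jar's wooden lid inside it and its knob around (287,124).

```bash
python3 - <<'E'
from h import *
import pickle
im=cv2.imread("pics/w10.png");C=cam("wrist",pickle.load(open("w10.pkl","rb")));H,S,V=cv2.split(cv2.cvtColor(im,cv2.COLOR_BGR2HSV))
for p in((250,121),(285,155),(285,100),(270,145),(237,121),(300,135)): print(p,H[p[1],p[0]],S[p[1],p[0]],V[p[1],p[0]])
m=((H>11)&(H<25)&(V>125)).astype(np.uint8)
o=outline(cv2.morphologyEx(m,cv2.MORPH_CLOSE,np.ones((3,3))),(235,72,332,170));print("coaster",o.min(0),o.max(0),ell(plane(C,o,.008)),circ(plane(C,o,.008),.05))
x=np.zeros_like(m);cv2.fillPoly(x,[o],1);inner=((x>0)&(m==0)).astype(np.uint8)
o=outline(inner,(245,82,325,160));print("lid",o.min(0),o.max(0));
for z in(.09,.1,.11): print(z,ell(plane(C,o,z)),circ(plane(C,o,z),.031))
cv2.imwrite("pics/crop10.png",cv2.resize(im[70:170,230:335],None,fx=5,fy=5,interpolation=2))
E
```

```text
(250, 121) 15 82 243
(285, 155) 15 83 242
(285, 100) 13 119 157
(270, 145) 14 104 231
(237, 121) 11 122 165
(300, 135) 13 117 163
coaster [244  80] [323 162] (array([ 0.4534, -0.0206]), array([ 99.9488, 100.8995]), 95.81926727294922) (array([ 0.4534, -0.0206]), np.float64(0.0003146158297190754), np.float64(1.0))Traceback (most recent call last):
  File "<stdin>", line 8, in <module>
  File "h.py", line 28, in outline
    c=max(cv2.findContours(M,cv2.RETR_EXTERNAL,cv2.CHAIN_APPROX_NONE)[0],key=cv2.contourArea);return c.reshape(-1,2)
ValueError: max() iterable argument is empty
```

Coaster centre is (.4534,-.0206), with a 100 mm fit as specified. Now the lid.

```bash
python3 - <<'E'
from h import *
import pickle
im=cv2.imread("pics/w10.png");C=cam("wrist",pickle.load(open("w10.pkl","rb")));H,S,V=cv2.split(cv2.cvtColor(im,cv2.COLOR_BGR2HSV))
m=((V<195)).astype(np.uint8)
o=outline(m,(252,88,316,154));print("lid",o.min(0),o.max(0));
for z in(.094,.104): print(z,ell(plane(C,o,z)),circ(plane(C,o,z),.03))
cv2.imwrite("pics/crop10.png",cv2.resize(im[70:170,230:335],None,fx=5,fy=5,interpolation=2))
E
```

```text
lid [252  88] [315 139]
0.094 (array([ 0.4559, -0.0346]), array([53.4461, 65.8773]), 86.71117401123047) (array([ 0.4559, -0.0364]), np.float64(0.0033550596089218024), np.float64(0.43636363636363634))
0.104 (array([ 0.4563, -0.0345]), array([51.7104, 63.7379]), 86.71117401123047) (array([ 0.4565, -0.0371]), np.float64(0.003304240645566236), np.float64(0.45454545454545453))
```

View pics/crop10.png

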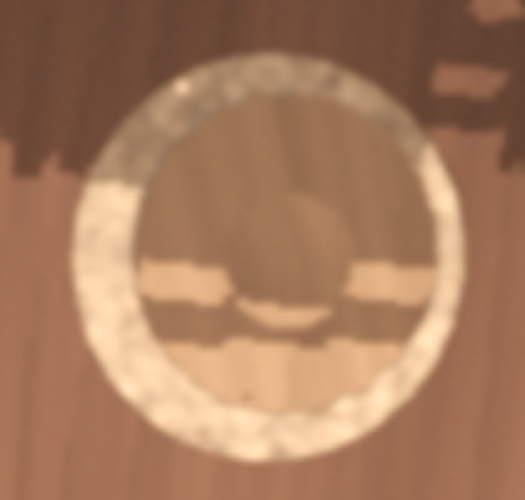

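In the crop the lid spans x 135–440 and y 95–412, which puts its centre at full-image pixel (287.5,120.6).

```bash
python3 - <<'E'
from h import *
import pickle
C=cam("wrist",pickle.load(open("w10.pkl","rb")))
print(plane(C,[(287.5,120.6)],.102), plane(C,[(288,121.5)],.125))
E
python3 plan.py .455 -.0255 .27 1 7
```

```text
[[ 0.4527 -0.0262  0.102 ]] [[ 0.4533 -0.0261  0.125 ]]
7 end [ 0.4554 -0.0254  0.2701 -1.6261]
[[[5,0,0],[0,0,0.6],1.0],[[10,1,-1],[0,0,1.3],1.0],[[15,2,-1],[0,0,1.9],1.0],[[15,1,0],[0,0,1.9],1.0],[[15,2,-1],[0,0,1.9],1.0],[[10,1,-1],[0,0,1.2],1.0],[[5,0,0],[0,0,0.6],1.0]]
```

arm_command(
  motion=[
    [[5,0,0],[0,0,0.6],1.0],
    [[10,1,0],[0,0,1.3],1.0],
    [[15,2,0],[0,0,1.9],1.0],
    [[15,2,0],[0,0,1.9],1.0],
    [[15,2,5],[0,0,1.9],1.0],
    [[10,2,15],[0,0,1.2],1.0],
    [[5,1,25],[0,0,0.6],1.0],
    [[0,0,25],[0,0,0],1.0],
    [[0,0,15],[0,0,0],1.0],
    [[0,0,0],[0,0,0],1.0],
    [[0,0,0],[0,0,0],1.0],
  ],
)

```text
t: 35.6
eef_pos: [0.4522, -0.026, 0.181]
ee_rot: [3.139, -0.001, -1.627]
force: [0.2, -0.1, -0.5]
width: 0.0878
```

Aligned to about 1 mm; descending 92 mm and gripping.

arm_command(
  motion=[
    [[0,0,10],[0,0,0],1.0],
    [[0,0,20],[0,0,0],1.0],
    [[0,0,22],[0,0,0],1.0],
    [[0,0,20],[0,0,0],1.0],
    [[0,0,13],[0,0,0],1.0],
    [[0,0,6],[0,0,0],1.0],
    [[0,0,0],[0,0,0],1.0],
    [[0,0,0],[0,0,0],0.0],
    [[0,0,0],[0,0,0],0.0],
    [[0,0,0],[0,0,0],0.0],
    [[0,0,0],[0,0,0],0.0],
    [[0,0,0],[0,0,0],0.0],
    [[0,0,0],[0,0,0],0.0],
    [[0,0,0],[0,0,0],0.0],
    [[0,0,0],[0,0,0],0.0],
  ],
  newtons=32,
)

```text
t: 36.85
eef_pos: [0.4538, -0.0252, 0.0916]
ee_rot: [-3.138, 0.001, -1.626]
force: [2.9, -0.8, 6.3]
width: 0.0616
```

arm_command(
  motion=[
    [[0,0,-3],[0,0,0],0.0],
    [[0,0,-8],[0,0,0],0.0],
    [[0,0,-12],[0,0,0],0.0],
    [[0,0,0],[0,0,0],0.0],
    [[0,0,0],[0,0,0],0.0],
  ],
)

```text
t: 37.27
eef_pos: [0.4519, -0.0255, 0.1138]
ee_rot: [-3.141, 0.0, -1.627]
force: [0.5, 0.0, -3.5]
width: 0.0611
```

arm_command(
  motion=[
    [[0,0,-10],[0,0,0],0.0],
    [[0,0,-25],[0,0,0],0.0],
    [[0,0,-30],[0,0,0],0.0],
    [[0,0,-20],[0,0,0],0.0],
    [[0,0,-8],[0,0,0],0.0],
    [[0,0,0],[0,0,0],0.0],
  ],
)

```text
t: 37.77
eef_pos: [0.4527, -0.0253, 0.2075]
ee_rot: [-3.139, 0.001, -1.626]
force: [0.6, 0.0, -3.4]
width: 0.0614
```

```bash
python3 plan.py .624 -.228 .205 0
```

```text
10 end [ 0.6238 -0.2279  0.2045 -1.9214]
[[[6,-9,0],[0,0,0.7],0.0],[[11,-17,0],[0,0,1.4],0.0],[[19,-26,1],[0,0,2.1],0.0],[[20,-26,0],[0,0,2.1],0.0],[[20,-26,0],[0,0,2.1],0.0],[[22,-26,1],[0,0,2.2],0.0],[[22,-26,0],[0,0,2.1],0.0],[[24,-26,0],[0,0,2.1],0.0],[[16,-17,0],[0,0,1.4],0.0],[[8,-9,1],[0,0,0.7],0.0]]
```

arm_command(
  motion=[
    [[6,-9,0],[0,0,0.7],0.0],
    [[11,-17,0],[0,0,1.4],0.0],
    [[19,-26,1],[0,0,2.1],0.0],
    [[20,-26,0],[0,0,2.1],0.0],
    [[20,-26,0],[0,0,2.1],0.0],
    [[22,-26,1],[0,0,2.2],0.0],
    [[22,-26,0],[0,0,2.1],0.0],
    [[24,-26,0],[0,0,2.1],0.0],
    [[16,-17,0],[0,0,1.4],0.0],
    [[8,-9,1],[0,0,0.7],0.0],
    [[0,0,10],[0,0,0],0.0],
    [[0,0,25],[0,0,0],0.0],
    [[0,0,25],[0,0,0],0.0],
    [[0,0,20],[0,0,0],0.0],
    [[0,0,10],[0,0,0],0.0],
    [[0,0,0],[0,0,0],0.0],
    [[0,0,0],[0,0,0],0.0],
  ],
)

```text
t: 39.18
eef_pos: [0.6229, -0.2279, 0.1127]
ee_rot: [3.14, -0.001, -1.921]
force: [0.8, -0.5, -2.6]
width: 0.0614
```

arm_command(
  motion=[
    [[0,0,4],[0,0,0],0.0],
    [[0,0,4],[0,0,0],0.0],
    [[0,0,4],[0,0,0],0.0],
    [[0,0,2],[0,0,0],0.0],
    [[0,0,2],[0,0,0],0.0],
    [[0,0,1],[0,0,0],0.0],
    [[0,0,0],[0,0,0],0.0],
    [[0,0,0],[0,0,0],0.0],
  ],
)

```text
t: 39.85
eef_pos: [0.6233, -0.2282, 0.0966]
ee_rot: [-3.142, -0.0, -1.921]
force: [-0.5, 0.6, -3.8]
width: 0.0613
```

arm_command(
  motion=[
    [[0,0,1],[0,0,0],0.0],
    [[0,0,1],[0,0,0],0.0],
    [[0,0,0],[0,0,0],0.0],
    [[0,0,0],[0,0,0],0.0],
  ],
)

```text
t: 40.18
eef_pos: [0.6236, -0.2284, 0.0956]
ee_rot: [-3.141, -0.0, -1.921]
force: [-2.1, 0.7, 4.6]
width: 0.0617
```

Contact. Release, rise, and go back for the cup.

arm_command(
  motion=[
    [[0,0,0],[0,0,0],1.0],
    [[0,0,0],[0,0,0],1.0],
    [[0,0,0],[0,0,0],1.0],
    [[0,0,0],[0,0,0],1.0],
    [[0,0,0],[0,0,0],1.0],
    [[0,0,0],[0,0,0],1.0],
    [[0,0,-8],[0,0,0],1.0],
    [[0,0,-20],[0,0,0],1.0],
    [[0,0,-35],[0,0,0],1.0],
    [[0,0,-35],[0,0,0],1.0],
    [[0,0,-30],[0,0,0],1.0],
    [[0,0,-15],[0,0,0],1.0],
    [[0,0,0],[0,0,0],1.0],
  ],
)

```text
t: 41.27
eef_pos: [0.6253, -0.2288, 0.2435]
ee_rot: [-3.133, 0.001, -1.921]
force: [0.8, 0.3, -0.3]
width: 0.0878
```

```bash
python3 plan.py .5945 .234 .22 1
```

```text
19 end [ 0.5947  0.2343  0.2195 -1.1965]
[[[-9,1,0],[0,0,-0.8],1.0],[[-19,1,1],[0,0,-1.6],1.0],[[-29,2,2],[0,0,-2.5],1.0],[[-28,2,1],[0,0,-2.4],1.0],[[-28,2,2],[0,0,-2.5],1.0],[[-28,3,1],[0,0,-2.4],1.0],[[-28,2,1],[0,0,-2.5],1.0],[[-28,2,2],[0,0,-2.4],1.0],[[-28,2,1],[0,0,-2.4],1.0],[[-28,2,1],[0,0,-2.5],1.0],[[-27,2,2],[0,0,-2.4],1.0],[[-28,3,1],[0,0,-2.5],1.0],[[-28,2,2],[0,0,-2.4],1.0],[[-27,2,1],[0,0,-2.5],1.0],[[-28,2,1],[0,0,-2.4],1.0],[[-27,2,2],[0,0,-2.5],1.0],[[-28,2,1],[0,0,-2.4],1.0],[[-18,2,1],[0,0,-1.6],1.0],[[-9,0,1],[0,0,-0.8],1.0]]
```

arm_command(
  motion=[
    [[-9,1,0],[0,0,-0.8],1.0],
    [[-19,1,1],[0,0,-1.6],1.0],
    [[-29,2,2],[0,0,-2.5],1.0],
    [[-28,2,1],[0,0,-2.4],1.0],
    [[-28,2,2],[0,0,-2.5],1.0],
    [[-28,3,1],[0,0,-2.4],1.0],
    [[-28,2,1],[0,0,-2.5],1.0],
    [[-28,2,2],[0,0,-2.4],1.0],
    [[-28,2,1],[0,0,-2.4],1.0],
    [[-28,2,1],[0,0,-2.5],1.0],
    [[-27,2,2],[0,0,-2.4],1.0],
    [[-28,3,1],[0,0,-2.5],1.0],
    [[-28,2,2],[0,0,-2.4],1.0],
    [[-27,2,1],[0,0,-2.5],1.0],
    [[-28,2,1],[0,0,-2.4],1.0],
    [[-27,2,2],[0,0,-2.5],1.0],
    [[-28,2,1],[0,0,-2.4],1.0],
    [[-18,2,1],[0,0,-1.6],1.0],
    [[-9,0,1],[0,0,-0.8],1.0],
    [[0,0,0],[0,0,0],1.0],
  ],
)

```text
t: 42.93
eef_pos: [0.5917, 0.2367, 0.2124]
ee_rot: [3.14, -0.0, -1.194]
force: [0.0, 0.2, 0.1]
width: 0.0874
```

arm_command(
  motion=[
    [[0,0,10],[0,0,0],1.0],
    [[0,0,25],[0,0,0],1.0],
    [[0,0,20],[0,0,0],1.0],
    [[0,0,10],[0,0,0],1.0],
    [[0,0,0],[0,0,0],1.0],
    [[0,0,0],[0,0,0],1.0],
  ],
)

```text
t: 43.43
eef_pos: [0.5933, 0.234, 0.1481]
ee_rot: [3.14, -0.001, -1.198]
force: [0.5, 0.1, 0.5]
width: 0.0875
```

arm_command(
  motion=[
    [[0,0,10],[0,0,0],1.0],
    [[0,-1,22],[0,0,0],1.0],
    [[0,0,22],[0,0,0],1.0],
    [[0,0,15],[0,0,0],1.0],
    [[0,0,8],[0,0,0],1.0],
    [[0,0,0],[0,0,0],1.0],
    [[0,0,0],[0,0,0],0.0],
    [[0,0,0],[0,0,0],0.0],
    [[0,0,0],[0,0,0],0.0],
    [[0,0,0],[0,0,0],0.0],
    [[0,0,0],[0,0,0],0.0],
    [[0,0,0],[0,0,0],0.0],
    [[0,0,0],[0,0,0],0.0],
    [[0,0,0],[0,0,0],0.0],
  ],
  newtons=20,
)

```text
t: 44.6
eef_pos: [0.5944, 0.2356, 0.0725]
ee_rot: [-3.14, 0.0, -1.197]
force: [-1.0, -0.7, 5.8]
width: 0.0626
```

arm_command(
  motion=[
    [[0,0,-5],[0,0,0],0.0],
    [[0,0,-15],[0,0,0],0.0],
    [[0,0,-28],[0,0,0],0.0],
    [[0,0,-35],[0,0,0],0.0],
    [[0,0,-35],[0,0,0],0.0],
    [[0,0,-25],[0,0,0],0.0],
    [[0,0,-10],[0,0,0],0.0],
    [[0,0,-3],[0,0,0],0.0],
    [[0,0,0],[0,0,0],0.0],
  ],
)

```text
t: 45.35
eef_pos: [0.5936, 0.2352, 0.2273]
ee_rot: [3.141, 0.001, -1.197]
force: [0.6, -0.7, -2.4]
width: 0.0626
```

```bash
python3 plan.py .4534 -.0206 .22 0
```

```text
11 end [ 0.4533 -0.0203  0.2203 -1.6162]
[[[10,7,0],[0,0,0.9],0.0],[[19,14,1],[0,0,1.8],0.0],[[28,21,1],[0,0,2.6],0.0],[[28,21,0],[0,0,2.7],0.0],[[26,21,1],[0,0,2.7],0.0],[[25,21,1],[0,0,2.6],0.0],[[24,21,1],[0,0,2.7],0.0],[[23,21,1],[0,0,2.7],0.0],[[23,21,1],[0,0,2.6],0.0],[[14,14,0],[0,0,1.8],0.0],[[7,7,0],[0,0,0.9],0.0]]
```

arm_command(
  motion=[
    [[10,7,0],[0,0,0.9],0.0],
    [[19,14,1],[0,0,1.8],0.0],
    [[28,21,1],[0,0,2.6],0.0],
    [[28,21,0],[0,0,2.7],0.0],
    [[26,21,1],[0,0,2.7],0.0],
    [[25,21,1],[0,0,2.6],0.0],
    [[24,21,1],[0,0,2.7],0.0],
    [[23,21,1],[0,0,2.7],0.0],
    [[23,21,1],[0,0,2.6],0.0],
    [[14,14,0],[0,0,1.8],0.0],
    [[7,7,0],[0,0,0.9],0.0],
    [[0,0,10],[0,0,0],0.0],
    [[0,0,25],[0,0,0],0.0],
    [[0,0,30],[0,0,0],0.0],
    [[0,0,30],[0,0,0],0.0],
    [[0,0,25],[0,0,0],0.0],
    [[0,0,15],[0,0,0],0.0],
    [[0,0,0],[0,0,0],0.0],
    [[0,0,0],[0,0,0],0.0],
  ],
)

```text
t: 46.93
eef_pos: [0.4531, -0.0204, 0.0842]
ee_rot: [3.138, -0.002, -1.615]
force: [-0.6, 0.3, -1.8]
width: 0.0625
```

arm_command(
  motion=[
    [[0,0,5],[0,0,0],0.0],
    [[0,0,5],[0,0,0],0.0],
    [[0,0,4],[0,0,0],0.0],
    [[0,0,2],[0,0,0],0.0],
    [[0,0,1],[0,0,0],0.0],
    [[0,0,1],[0,0,0],0.0],
    [[0,0,0],[0,0,0],0.0],
    [[0,0,0],[0,0,0],0.0],
  ],
)

```text
t: 47.6
eef_pos: [0.4539, -0.0203, 0.0677]
ee_rot: [-3.141, 0.0, -1.616]
force: [0.4, -0.2, -2.0]
width: 0.0627
```

arm_command(
  motion=[
    [[0,0,1],[0,0,0],0.0],
    [[0,0,1],[0,0,0],0.0],
    [[0,0,1],[0,0,0],0.0],
    [[0,0,0],[0,0,0],0.0],
    [[0,0,0],[0,0,0],0.0],
  ],
)

```text
t: 48.02
eef_pos: [0.454, -0.0203, 0.0662]
ee_rot: [-3.141, -0.0, -1.615]
force: [-7.5, 2.7, 22.0]
width: 0.0626
```

arm_command(
  motion=[
    [[0,0,-1],[0,0,0],0.0],
    [[0,0,0],[0,0,0],0.0],
    [[0,0,0],[0,0,0],1.0],
    [[0,0,0],[0,0,0],1.0],
    [[0,0,0],[0,0,0],1.0],
    [[0,0,0],[0,0,0],1.0],
    [[0,0,0],[0,0,0],1.0],
    [[0,0,0],[0,0,0],1.0],
    [[0,0,-8],[0,0,0],1.0],
    [[0,0,-20],[0,0,0],1.0],
    [[0,0,-35],[0,0,0],1.0],
    [[0,0,-35],[0,0,0],1.0],
    [[0,0,-35],[0,0,0],1.0],
    [[0,0,-35],[0,0,0],1.0],
    [[0,0,-20],[0,0,0],1.0],
    [[0,0,-10],[0,0,0],1.0],
  ],
)

```text
t: 49.35
eef_pos: [0.4548, -0.0202, 0.2678]
ee_rot: [-3.136, 0.002, -1.616]
force: [0.5, -0.5, -0.3]
width: 0.0878
```

arm_command(
  motion=[
    [[-10,-5,0],[0,0,0],1.0],
    [[-25,-5,0],[0,0,0],1.0],
    [[-25,-5,0],[0,0,0],1.0],
    [[-10,0,0],[0,0,0],1.0],
    [[0,0,0],[0,0,0],1.0],
    [[0,0,0],[0,0,0],1.0],
  ],
)

```text
t: 49.85
eef_pos: [0.4714, 0.0493, 0.2624]
ee_rot: [3.139, -0.001, -1.614]
force: [0.0, 0.1, -0.3]
width: 0.0877
```

```bash
python3 - <<'E'
from h import *
s=arm.get_state();print(s["t"],s["eef_pos"],s["ee_rot"],s["force"],s["width"])
im=arm.grab_frame("wrist")[:,:,::-1].copy();cv2.imwrite("pics/w11.png",im);C=cam("wrist",s)
sc=arm.grab_frame("scene")[:,:,::-1]
v=np.zeros((540,780,3),np.uint8);v[:300,:400]=cv2.resize(im,(400,300));a=sc[130:270,120:400];v[:195,390:780]=cv2.resize(a,(390,195))
cv2.imwrite("pics/fin.png",np.vstack([cv2.resize(sc[130:300,120:440],(800,425),interpolation=2)]))
print("expect",proj(C,[(.4534,-.0206,.088),(.4534,-.0206,.008),(.624,-.228,.021)]))
H,S,V=cv2.split(cv2.cvtColor(im,cv2.COLOR_BGR2HSV))
E
```

```text
49.85 [0.4714 0.0493 0.2624] [ 3.1394 -0.0011 -1.6144] [ 0.0303  0.0996 -0.3416] 0.08774694138111344
expect [[287.4732 124.4524]
 [284.5791 121.8226]
 [107.6471 -86.7484]]
```

View pics/fin.png

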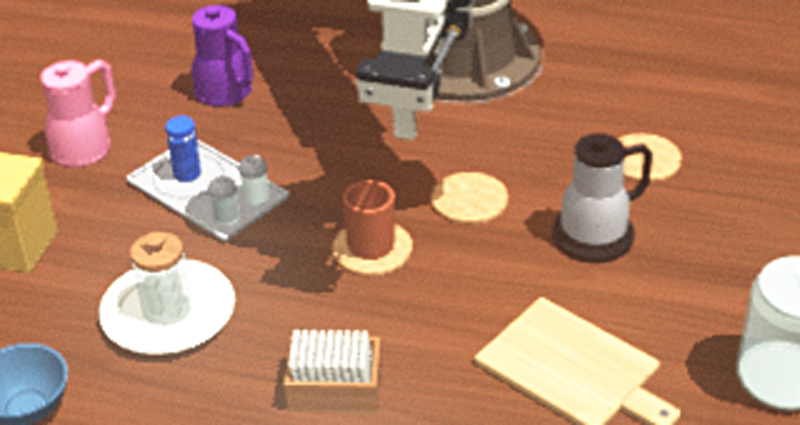

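View pics/w11.png

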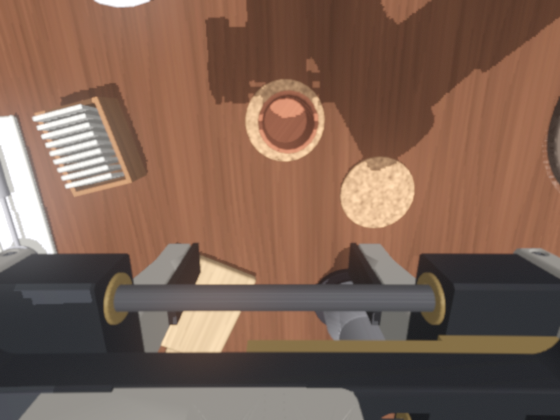

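The scene view shows all four upright on their own places, the board empty and the cookie jar still standing at the right edge. In the wrist view the cup rim is at (287,122) against (287,124) for dead centre. One numeric check is left: the sugar jar and cookie jar in the top view.

```bash
python3 - <<'E'
from h import *
im=arm.grab_frame("top")[:,:,::-1].copy();cv2.imwrite("pics/top1.png",im);C=cam("top");H,S,V=cv2.split(cv2.cvtColor(im,cv2.COLOR_BGR2HSV))
o=outline((S>110).astype(np.uint8),(342,118,378,162));Q=plane(C,o,.108);print("sugar lid",o.min(0),o.max(0),ell(Q),circ(Q,.03))
a=cv2.imread("pics/top0.png")[135:195,90:155];b=im[135:195,90:155];print("cookie shift px",cv2.phaseCorrelate(np.float32(a[...,1]),np.float32(b[...,1])))
E
```

```text
sugar lid [352 129] [371 147] (array([ 0.6238, -0.2275]), array([54.7462, 56.5249]), 37.76689147949219) (array([ 0.624 , -0.2272]), np.float64(0.0020519561720431373), np.float64(0.8113207547169812))
cookie shift px ((-0.10177387114012504, -0.17153896148828096), 0.5998985955008754)
```

```bash
python3 -c "
from station import arm
print(arm.job_done())"
```

```text
the job is handed in; nothing more can be done
None
```

All four things are standing upright on their own places and released, and I handed the job in at about 50 s of the 141 s allowed. I did it as two swaps over the bread board: toothpick holder and jug, then cup and sugar jar.

| Thing | Place | Distance from centre | Last check |
|---|---|---|---|
| Frother jug | Power base | about 1.5 mm | Wrist camera, just after placing |
| Toothpick holder | Tray ring | about 4 mm | Wrist camera, just after placing, arm still settling; the fit was rough (about 2 mm) |
| Sugar jar | White plate | about 1 mm | Top view at the end, about 2 mm fit error |
| Clay cup | Cork coaster | about 2 mm | Wrist picture at the end, read by eye |

- **Heights and tilt:** I didn't measure either of these again at the end. The heights rest on the contact felt at each placing, and uprightness on the final scene picture, where all four look upright.
- **Cookie jar:** it shifted less than 0.2 px between the first and last top views, so it hasn't moved.
- **Cup placing:** the wrist force reached 22 N as the cup met the coaster. I backed off 1 mm before letting go.

No check failed or disagreed beyond 4–5 mm.

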